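# Rebuild the microscope pillar from the parts vise

## Task

Put the microscope pillar back together: slide the jaw of the vise well open, lift the flanged sleeve out and slide it over the upright shaft, flange down and fully home on the base. Then slide every flat spacer ring on the bench over the shaft on top of the sleeve, and the thick knurled collar last, all seated flat. Leave the vise empty with its jaw slid fully shut, and do not disturb the bottle, the jar or the slide box.

Things in the scene. Friction and masses are not known exactly. Their poses are not given: they have to be found in the camera images.
- stand: The pillar: a fixed round grey base, 124 mm in diameter, 20 mm high, with an upright steel shaft of 30 mm diameter at its centre. The shaft is straight up to 135 mm above the bench, then tapers to 20 mm diameter at its tip, at 141 mm. Origin at the centre of the base's underside, z up. All bores are 34 mm: 2 mm of clearance all round.
- seat (a point): Point on the shaft's axis at the top face of the base (20 mm above the bench), where the sleeve's flange must rest; z up.
- shaft_tip (a point): Top end of the shaft, on its axis, 141 mm above the bench.
- vise: The fixed grey vise: base plate 210 mm (x) by 90 mm (y), 15 mm high, from x = -0.110 to 0.100 in its own frame. Origin on the bench at mid width, z up. The fixed jaw (top 55 mm above the bench) has its face at x = +0.060, looking to -x; the moving jaw slides along x and opens to -x. The clamped sleeve stands at about x = 0.0295, y = 0.
- jaw (a joint): Travel of the moving jaw in m: 0 = fully shut (10 mm left between the faces), 0.095 = fully open; growing values move it to the vise's -x. Starts near 0.05, clamping the sleeve's flange. Its lip reaches 6 mm over the flange: the sleeve cannot be lifted until the jaw has opened some 10 mm more. It stays where it is left and slides at about 3 N (plus 12 N per m/s).
- jaw_grip (a point): Grip point on the axis of the jaw's upright round handle post (16 mm in diameter), 86 mm above the bench. The post's top is 98 mm, its foot (top of the jaw block) 53 mm above the bench. It moves with the jaw: x = 0.033 - travel in the vise's frame, 17 mm behind the clamping face.
- sleeve: The flanged steel bearing sleeve: tube of 44 mm outer diameter and 34 mm bore, 75 mm tall in all, with a foot flange of 60 mm diameter, 8 mm thick; about 0.35 kg. Origin at the centre of the flange's underside, z along the axis from flange to plain end. It starts upright in the vise, on the base plate, 15 mm above the bench. On the shaft its top is 95 mm above the bench.
- spacer1: A flat steel spacer ring, outer diameter 54 mm, bore 34 mm, 9 mm thick, 0.09 kg, lying flat on the bench at the start. One of up to four alike (absent ones are None from the start). Origin at the centre of its underside; z along its axis. Either face may go down.
- spacer2: A flat steel spacer ring, outer diameter 54 mm, bore 34 mm, 9 mm thick, 0.09 kg, lying flat on the bench at the start. One of up to four alike (absent ones are None from the start). Origin at the centre of its underside; z along its axis. Either face may go down.
- spacer3: A flat steel spacer ring, outer diameter 54 mm, bore 34 mm, 9 mm thick, 0.09 kg, lying flat on the bench at the start. One of up to four alike (absent ones are None from the start). Origin at the centre of its underside; z along its axis. Either face may go down.
- spacer4: A flat steel spacer ring, outer diameter 54 mm, bore 34 mm, 9 mm thick, 0.09 kg, lying flat on the bench at the start. One of up to four alike (absent ones are None from the start). Origin at the centre of its underside; z along its axis. Either face may go down.
- collar: The thick knurled steel locking collar: outer diameter 53 mm, bore 34 mm, 24 mm tall, about 0.18 kg, standing flat on the bench at the start among the spacers. Origin at the centre of its underside, z along its axis. Either face may go down.
- oil_bottle: Bystander: amber glass bottle, 48 mm in diameter, 110 mm tall, upright. Origin at the centre of its underside. Leave alone.
- jar: Bystander: white plastic jar, 68 mm in diameter, 85 mm tall, upright. Origin at the centre of its underside. Leave alone.
- slide_box: Bystander: flat grey slide box, 100 by 180 by 32 mm. Origin at the centre of its underside. Leave alone.
There are look-alikes about, which are no part of the job. What is shaped like the sleeve but turquoise is not meant. Leave any purple look-alike of the spacer2 alone.

How it is judged:
On the way, in this order (a step that is already met when the one before it is completed fails the run):
1. the vise jaw is opened clear of the sleeve's flange (value of joint jaw above 0.062 m), for 0.1 s.
2. the sleeve is lifted out of the vise (z of sleeve in the frame of vise above 0.06 m), for 0.1 s.
3. the sleeve is on the shaft, flange down, fully home on the base (horizontal distance between sleeve and seat below 0.004 m and angle between the z axis of sleeve and the z axis of stand, either way round below 0.06 rad and angle between sleeve's own z axis and vertical below 0.06 rad and z of sleeve in the frame of seat below 0.003 m), for 0.2 s.
4. every spacer ring is on the shaft, flat above the sleeve (horizontal distance between each of spacer1, spacer2, spacer3, spacer4 and seat below 0.004 m and angle between the z axis of each of spacer1, spacer2, spacer3, spacer4 and the z axis of stand, either way round below 0.06 rad and z of spacer1 in the frame of seat between 0.072 and 0.114 m and z of spacer2 in the frame of seat between 0.072 and 0.114 m and z of spacer3 in the frame of seat between 0.072 and 0.114 m and z of spacer4 in the frame of seat between 0.072 and 0.114 m), for 0.2 s.
5. the collar is on the shaft, flat on top of the spacers (horizontal distance between collar and seat below 0.004 m and angle between the z axis of collar and the z axis of stand, either way round below 0.06 rad and z of collar in the frame of seat between 0.08 and 0.139 m and ((angle between spacer1's own z axis and vertical below 1 rad and z of collar in the frame of spacer1 above 0.004 m) or (angle between spacer1's own z axis and vertical above 2 rad and z of collar in the frame of spacer1 below 0.004 m)) and ((angle between spacer2's own z axis and vertical below 1 rad and z of collar in the frame of spacer2 above 0.004 m) or (angle between spacer2's own z axis and vertical above 2 rad and z of collar in the frame of spacer2 below 0.004 m)) and ((angle between spacer3's own z axis and vertical below 1 rad and z of collar in the frame of spacer3 above 0.004 m) or (angle between spacer3's own z axis and vertical above 2 rad and z of collar in the frame of spacer3 below 0.004 m)) and ((angle between spacer4's own z axis and vertical below 1 rad and z of collar in the frame of spacer4 above 0.004 m) or (angle between spacer4's own z axis and vertical above 2 rad and z of collar in the frame of spacer4 below 0.004 m))), for 0.2 s.
At the end, for the whole second after the job is handed in: Sleeve on the shaft flange down within 3 mm of the base; every spacer present on the shaft above the sleeve and the collar above them all, each within 4 mm of the shaft's axis and 0.06 rad of flat; vise jaw shut to within 6 mm; everything released and at rest (all of step 3 and all of step 4 and all of step 5 and value of joint jaw below 0.006 m and linear speed of each of sleeve, collar, spacer1, spacer2, spacer3, spacer4 below 0.02 m/s); the robot touches nothing.
It fails at once if the oil bottle is shoved more than 30 mm or tipped over (distance of oil_bottle from where it was at the start of the episode above 0.03 m or angle between oil_bottle's own z axis and vertical above 0.3 rad).
It fails at once if the jar is shoved more than 30 mm or tipped over (distance of jar from where it was at the start of the episode above 0.03 m or angle between jar's own z axis and vertical above 0.3 rad).
It fails at once if the slide box is shoved more than 30 mm or tipped over (distance of slide_box from where it was at the start of the episode above 0.03 m or angle between slide_box's own z axis and vertical above 0.3 rad).
Of spacer1, spacer2, spacer3, spacer4 only 2 to 4 are there at a start; the rules pass over those that are not, and their reading is None.
At some moment in a run one of spacer1, spacer2, spacer3, spacer4, collar may be knocked a few centimetres aside while the robot is not near it.
It also fails if it takes over 208 s, if anything falls off the work surface, if the arm or the gripper's body presses on something with over 40 N, if the wrist force passes 120 N, or if a joint passes its speed limit or range.

## Robot

A 6-joint arm with a two-finger parallel gripper is mounted at the origin on the work surface. World frame = base frame: x ahead of the robot, y to its left, z up, the work surface at z = 0. Lengths are in m, angles in rad, forces in N, time in s.
With the tool pointing down it reaches from about 0.3 to 0.775 m from the base axis. Payload 14.6 kg.
Tool frame: the origin (TCP) lies midway between the tips of the shut fingers; the grasp point (between the pads) lies 19 mm behind it (ctrl.pinch_z is the distance from the TCP to the grasp point, in m); z points along the fingers, x is the direction in which the jaws open and shut, and the axes are right-handed (so a half turn about z gives the same grasp; the last joint's range is limited). The gripper opens to 85 mm and grips with 20 to 120 N. Pads are 22 mm wide; open, the fingers measure 114 mm over their backs; the gripper's body (76 mm by 85 mm) begins 54 mm behind the grasp point. The pads swing forward as they close: fully open they stand 13 mm farther back than shut.
Start: joints at [-1.242, 0.3, 1.521, -0, 1.321, -0.067], TCP at [0.212, -0.507, 0.203] pointing down, gripper open.
Joint ranges: [-3.03, 3.03], [-0.79, 2.21], [0.23, 2.52], [-1.04, 4.18], [0, 3.07], [-2.55, 2.55]. Speed limits (rad/s): [2.22, 2.22, 2.57, 3.14, 3.14, 3.14].

## Interface

Orientations are given as a unit quaternion [x, y, z, w].
In Python, from bench import ctrl, read_camera gives the robot as it stands. The module is installed in compiled form; this text tells all that it offers.
- The arm moves only by the shell command python3 -m creep 'ROWS'. ROWS is text: rows parted by semicolons, each of 7 numbers parted by spaces: the finger opening in cm, from 0 to 8.54, then the shift along the tool's x, y, z in cm, then the turn, a rotation vector about the tool's x, y, z in degrees. In form: claw tx ty tz rx ry rz; .... A call has 1 to 20 rows; each row is the pose to reach, as a shift and turn from the pose commanded when the call began, along the tool's axes at that moment; what a row does not reach only later rows make up. A row lasts 1/12 s, in which the tool goes at most 41.7 mm and 7.16 degrees, less where a joint would pass 70% of its speed; a pose out of reach is approached as far as the arm can. A call with a gripper value outside its range is refused whole. The fingers move at their own pace and stop on an object; the grip force is fixed at half the most. Time passes only in rows, so rows that repeat a pose let the fingers close. It gives the time, the measured TCP pose, the force and the opening at its end, in the units of the state.
- ctrl.state(): the state, without advancing time (a new reading comes with each control period).
- read_camera(name): name is "scene" or "side" or "wrist"; returns a dict with "image" (400x640x3 uint8, red, green, blue), "depth" (400x640 float32, m along the optical axis (not along the pixel's ray), 0 where there is no reading), "fov_y" (degrees; the focal length in pixels is half the picture's height over the tangent of half this angle, whatever the lens; pixels are square), "cx", "cy" (the principal point, pixels), "rvec" (rotation vector, rad) and "tvec" (3), from world to camera coordinates, as OpenCV has them. Camera axes: x right, y down, z forward; pixel columns grow to the right and rows downward; lengths in m; the calibration is good to about 2 mm. The wrist camera is an equidistant fisheye: a pixel r from the principal point sees the ray r / f radians off the axis. A picture is of the moment at which its call begins.
- ctrl.close_job(): hands the job in, once; it reports no verdict.
The state is a dict: "t": time; "joints": joint angles; "qvel": joint speeds; "tau": joint torques, N m; "ee_pos": TCP position; "eef_rot": TCP orientation; "contact_force": force on the tool from outside, world axes, zero at the start; "wrist_torque": the same for the moment, N m; "finger_gap": finger opening in m.
Only numpy, scipy, OpenCV 4.12 (cv2) and the standard library are available. Lean on these libraries where they do the work, as an engineer would, in place of code of your own. Each camera call takes 0.05 s, during which the arm holds its last target.

## Working session

There is one attempt and no reset: what is moved stays moved. The work goes in short steps, Python scripts to look and compute and a shell command to move; the robot and the scene stay as the last step left them, time stands still between calls to the robot, and variables do not carry over. Pictures are saved under pics/ and viewed, and the job is handed in when it is done.

```bash
mkdir -p pics; ls
cat > h.py <<'E'
import numpy as np, cv2
from scipy.spatial.transform import Rotation as R
from bench import ctrl, read_camera
def save(name,fn):
    d=read_camera(name); cv2.imwrite('pics/'+fn,cv2.cvtColor(d['image'],cv2.COLOR_RGB2BGR))
    np.savez('/tmp/'+fn+'.npz',**d); return d
E
python3 - <<'E'
from h import *
print(ctrl.state(), ctrl.pinch_z)
for n in ['scene','side','wrist']:
    d=save(n,n+'0.png'); print(n,d['fov_y'],d['cx'],d['cy'],d['rvec'],d['tvec'])
E
```

```text
pics
{'t': 0.0, 'joints': array([-1.24158515e+00,  3.00499062e-01,  1.52161770e+00,  3.92267749e-05,
        1.32069537e+00, -6.66296830e-02]), 'qvel': array([-0.00018747,  0.00076484, -0.00074122,  0.00273371,  0.00164843,
       -0.00068363]), 'tau': array([ 4.93532953e-04, -5.43501985e+01, -3.61790228e+01, -1.96816848e-05,
        4.08090418e-03, -4.28997407e-05]), 'ee_pos': array([ 0.2119723 , -0.50720751,  0.20219051]), 'eef_rot': array([ 8.32338475e-01, -5.54267347e-01, -4.72326017e-04, -3.86077177e-04]), 'contact_force': array([-0.3904281 , -0.01529617, -0.05624784]), 'wrist_torque': array([ 0.03451942, -0.05812348,  0.02732816]), 'finger_gap': 0.08527068273370497} 0.0187
scene 48.11128993053332 325.70040917299076 203.66398460487804 [ 2.36289155  0.6913409  -0.25076661] [-0.51037147 -0.10138371  1.61831206]
side 57.31802604630526 319.49096944530265 202.3911228453315 [ 2.31729136 -0.10784035  0.02433615] [-0.50646681  0.19423005  0.98142455]
wrist 65.70646984690485 318.3727522796354 196.24346083158238 [-2.40054655  1.59484688  0.24269639] [-0.54976324 -0.03975011  0.37978397]
```

View pics/scene0.png

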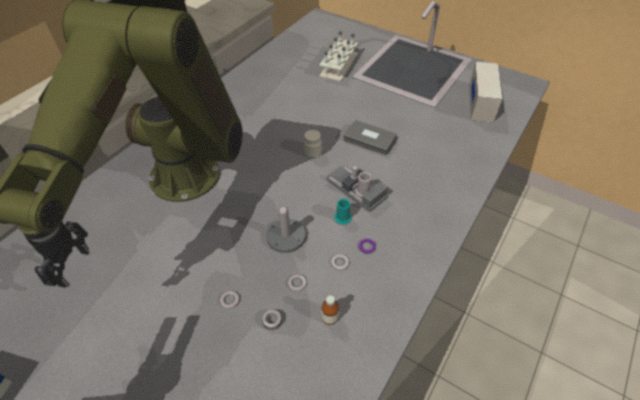

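View pics/side0.png

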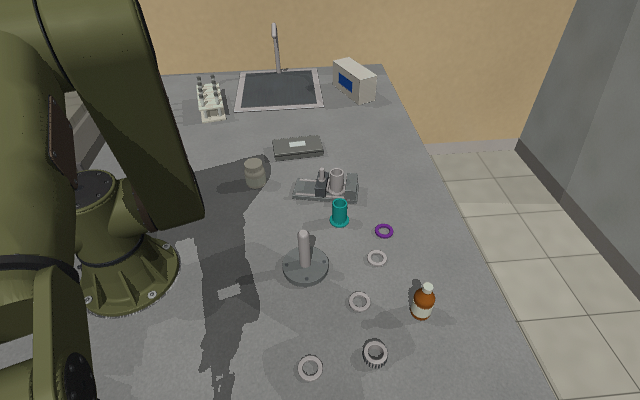

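View pics/wrist0.png

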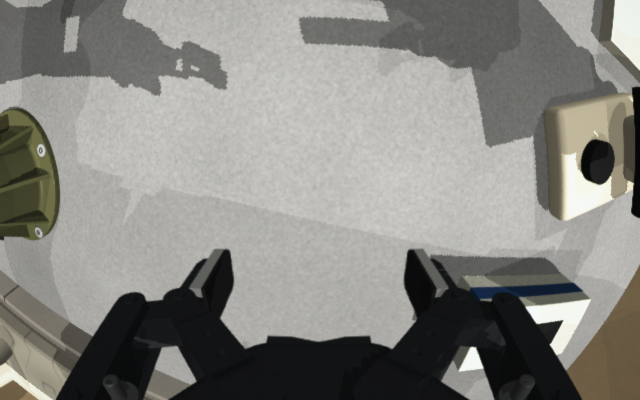

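The scene shows the vise with the sleeve at side (337,180) and the jaw post at (321,178). The shaft is at (304,250). There are three grey spacers at (377,258), (360,301) and (310,368), and the collar is at (375,352). The look-alikes are the purple ring at (384,231) and the turquoise sleeve at (340,212).

```bash
cat >> h.py <<'E'
def load(fn): return dict(np.load('/tmp/'+fn+'.npz'))
def cam(d):
    Rm=R.from_rotvec(d['rvec']).as_matrix(); f=200/np.tan(np.radians(float(d['fov_y']))/2)
    return Rm,d['tvec'],f
def rays(d,uv,fish=False):
    Rm,t,f=cam(d); uv=np.atleast_2d(uv).astype(float)
    x=(uv[:,0]-d['cx'])/f; y=(uv[:,1]-d['cy'])/f
    if fish:
        r=np.hypot(x,y)+1e-12; v=np.c_[np.sin(r)*x/r,np.sin(r)*y/r,np.cos(r)]
    else: v=np.c_[x,y,np.ones_like(x)]
    return -Rm.T@t, v@Rm
def onplane(d,uv,z,fish=False):
    c,v=rays(d,uv,fish); s=(z-c[2])/v[:,2]; return c+v*s[:,None]
def cloud(d,fish=False):
    H,W=d['depth'].shape; vv,uu=np.mgrid[:H,:W]
    c,v=rays(d,np.c_[uu.ravel(),vv.ravel()],fish)
    Rm,t,f=cam(d); 
    zc=v@Rm.T[:,2]
    P=c+v*(d['depth'].ravel()/zc)[:,None]
    return P.reshape(H,W,3)
def circ(P):
    A=np.c_[2*P[:,:2],np.ones(len(P))]; b=(P[:,:2]**2).sum(1)
    s=np.linalg.lstsq(A,b,rcond=None)[0]; return s[0],s[1],np.sqrt(s[2]+s[0]**2+s[1]**2)
E
python3 - <<'E'
from h import *
d=load('side0.png'); P=cloud(d)
for u,v in [(200,300),(377,258),(369,258),(300,361),(375,341),(304,232),(292,272),(337,171),(321,171),(350,195),(298,190),(384,222),(423,290),(254,165),(297,145)]:
    print(u,v,P[v,u].round(4))
im=cv2.imread('pics/side0.png')
cv2.imwrite('pics/crop1.png',cv2.resize(im[125:285,260:420],None,fx=3.7,fy=3.7,interpolation=cv2.INTER_CUBIC))
E
```

```text
200 300 [ 0.1987 -0.0977  0.0016]
377 258 [ 0.6667 -0.0095  0.0007]
369 258 [ 0.6423 -0.0161  0.0119]
300 361 [ 0.4421 -0.2774  0.0083]
375 341 [ 0.6105 -0.2547  0.0223]
304 232 [ 0.4709 -0.0217  0.1413]
292 272 [ 0.4326 -0.049   0.0214]
337 171 [0.5903 0.2859 0.0807]
321 171 [0.5382 0.2727 0.0952]
350 195 [0.6233 0.2148 0.0382]
298 190 [0.4622 0.2798 0.0174]
384 222 [0.7147 0.1224 0.0023]
423 290 [ 0.7256 -0.1852  0.1003]
254 165 [0.3257 0.3387 0.0863]
297 145 [0.4695 0.5189 0.0321]
```

View pics/crop1.png

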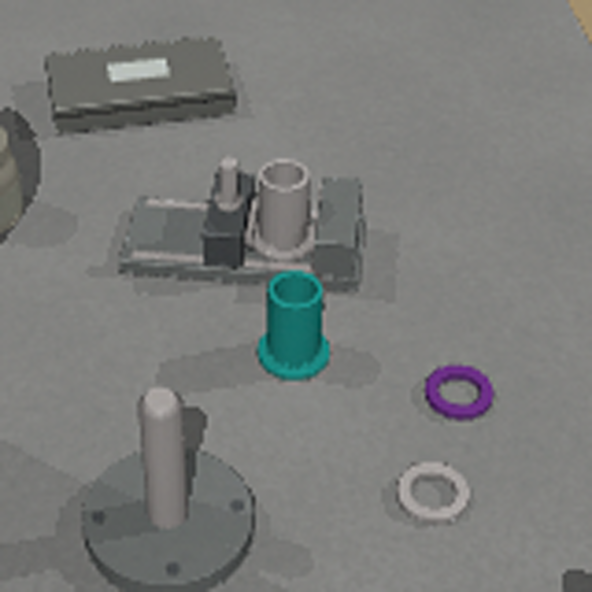

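Run:
```python
from h import *
for n in ['side','scene']:
    d=load(n+'0.png'); P=cloud(d); X,Y,Z=P[...,0],P[...,1],P[...,2]
    hsv=cv2.cvtColor(d['image'],cv2.COLOR_RGB2HSV)
    ok=(X>0.3)&(X<0.85)&(Y>-0.45)&(Y<0.5)&(d['depth']>0)
    def com(m): 
        p=P[m]; return len(p),np.median(p,0).round(4),((p.max(0)+p.min(0))/2).round(4),(p.max(0)-p.min(0)).round(4)
    bbox=lambda x,y,r,z0,z1: ok&(np.hypot(X-x,Y-y)<r)&(Z>z0)&(Z<z1)
    print(n)
    for nm,x,y,z0,z1 in [('s1',.66,-.01,.005,.015),('s2',.57,-.12,.005,.015),('s3',.458,-.28,.005,.015),('col',.61,-.265,.02,.03),('tip',.47,-.02,.136,.15),('shaft',.47,-.02,.08,.132),('sleeve',.59,.29,.083,.1),('post',.538,.27,.07,.093),('turq',.59,.17,.06,.09),('bottle',.73,-.18,.03,.12),('jar',.33,.34,.07,.1)]:
        m=bbox(x,y,.045 if nm!='post' else .02,z0,z1); 
        if m.sum()>5: print(nm,com(m))
    m=bbox(.47,-.02,.075,.012,.026)
    for nm,m in [('base',m)]:
        c=max(cv2.findContours(m.astype(np.uint8),cv2.RETR_EXTERNAL,cv2.CHAIN_APPROX_NONE)[0],key=len)[:,0]
        print('base',circ(onplane(d,c,.02)))
    # light rings on plane
    for nm,x,y,z in [('s1',.66,-.01,.009),('s2',.57,-.12,.009),('s3',.458,-.28,.009),('col',.61,-.265,.024)]:
        m=(ok&(np.hypot(X-x,Y-y)<.06)&(Z>z-.004)).astype(np.uint8)
        cs,h=cv2.findContours(m,cv2.RETR_CCOMP,cv2.CHAIN_APPROX_NONE)
        for c,hh in zip(cs,h[0]):
            if len(c)>15: print(nm,'hole' if hh[3]>=0 else 'out',np.round(circ(onplane(d,c[:,0],z)),4))
```

```text
side
s1 (172, array([ 0.6629, -0.016 ,  0.009 ]), array([ 0.6644, -0.013 ,  0.0093]), array([0.053 , 0.0522, 0.0086]))
s2 (127, array([ 0.5826, -0.1306,  0.0093]), array([ 0.5915, -0.1398,  0.0092]), array([0.0455, 0.0449, 0.0078]))
s3 (313, array([ 0.4619, -0.2953,  0.0091]), array([ 0.4627, -0.2941,  0.0089]), array([0.0521, 0.0519, 0.0077]))
col (282, array([ 0.6054, -0.2818,  0.0238]), array([ 0.6062, -0.28  ,  0.0238]), array([0.0525, 0.0515, 0.0076]))
tip (76, array([ 0.468 , -0.0271,  0.1401]), array([ 0.4681, -0.0252,  0.1397]), array([0.0248, 0.0222, 0.0074]))
shaft (160, array([ 0.4681, -0.035 ,  0.1062]), array([ 0.4679, -0.0318,  0.1061]), array([0.0292, 0.0137, 0.0513]))
sleeve (77, array([0.586 , 0.2673, 0.0886]), array([0.5864, 0.27  , 0.088 ]), array([0.042 , 0.0429, 0.01  ]))
post (29, array([0.5383, 0.276 , 0.0807]), array([0.5384, 0.2777, 0.0809]), array([0.0129, 0.0124, 0.0216]))
turq (96, array([0.5845, 0.1543, 0.0717]), array([0.5793, 0.1455, 0.0688]), array([0.0416, 0.0394, 0.0175]))
bottle (561, array([ 0.7287, -0.1927,  0.0734]), array([ 0.7347, -0.1855,  0.0
[... 1448 characters left out ...]
ray([0.5829, 0.1505, 0.0718]), array([0.5808, 0.1465, 0.0699]), array([0.0443, 0.0428, 0.0197]))
bottle (361, array([ 0.7428, -0.1932,  0.0751]), array([ 0.7365, -0.1833,  0.0725]), array([0.0477, 0.0493, 0.0841]))
jar (164, array([0.3272, 0.3452, 0.0851]), array([0.3253, 0.3505, 0.0814]), array([0.0505, 0.0608, 0.0225]))
base (np.float64(0.4716141224851893), np.float64(-0.027763758943936873), np.float64(0.054697900305580464))
s1 out [ 0.6653 -0.0145  0.026 ]
s1 hole [ 0.6646 -0.0133  0.0176]
s2 out [ 0.5946 -0.1432  0.0259]
s2 hole [ 0.5948 -0.143   0.0179]
s3 out [ 0.463  -0.2943  0.0261]
s3 hole [ 0.4622 -0.2938  0.0176]
col out [ 0.6065 -0.2815  0.0253]
col hole [ 0.6062 -0.2807  0.0179]
```

```bash
cat >> h.py <<'E'
def delta(x,y,z,ang=-90.):
    s=ctrl.state(); Q=R.from_quat(s['eef_rot']); a=np.radians(ang)
    T=np.c_[[np.cos(a),np.sin(a),0],[np.sin(a),-np.cos(a),0],[0,0,-1]]
    t=Q.inv().apply(np.array([x,y,z])-s['ee_pos'])*100
    rv=(Q.inv()*R.from_matrix(T)).as_rotvec(degrees=True)
    print('shift cm',t.round(2),'turn deg',rv.round(2),'| pos',s['ee_pos'].round(4),'gap',round(s['finger_gap'],4),'F',s['contact_force'].round(1),'j6',s['joints'][5].round(2),'t',round(s['t'],1))
E
python3 - <<'E'
from h import *
for n in ['side','scene']:
    d=load(n+'0.png'); P=cloud(d); X,Y,Z=P[...,0],P[...,1],P[...,2]
    m=(X>.40)&(X<.7)&(Y>.215)&(Y<.36)&(Z>.008)&(Z<.06)
    m=m.astype(np.uint8)
    c=max(cv2.findContours(m,0,1)[0],key=len)[:,0]
    q=P[m>0]; print(len(q)); print(cv2.minAreaRect(q[:,:2].astype(np.float32)))
    for z0,z1 in [(.011,.020),(.05,.058)]:
        w=q[(q[:,2]>z0)&(q[:,2]<z1)]; print(z0,len(w),w.min(0).round(3),w.max(0).round(3), cv2.minAreaRect(w[:,:2].astype(np.float32)))
    # sleeve rim on plane .09: hole
    m=((np.hypot(X-.586,Y-.27)<.035)&(Z>.084)).astype(np.uint8)
    cs,h=cv2.findContours(m,cv2.RETR_CCOMP,cv2.CHAIN_APPROX_NONE)
    for c,hh in zip(cs,h[0]):
        if len(c)>10: print('sl',hh[3],np.round(circ(onplane(d,c[:,0],.09)),4))
    m=((np.hypot(X-.540,Y-.279)<.02)&(Z>.094)).astype(np.uint8)
    print('posttop',P[m>0].mean(0))
delta(.539,.279,.2)
E
```

```text
1309
((0.5527833104133606, 0.27890050411224365), (0.09669793397188187, 0.20983517169952393), 77.54216003417969)
0.011 551 [0.441 0.215 0.011] [0.663 0.347 0.02 ] ((0.5526649355888367, 0.2772773206233978), (0.09470271319150925, 0.20967452228069305), 76.69001770019531)
0.05 379 [0.516 0.215 0.05 ] [0.658 0.324 0.058] ((0.5870321393013, 0.2723930776119232), (0.09544350206851959, 0.12999370694160461), 77.15450286865234)
sl -1 [0.5859 0.2673 0.0219]
sl 0 [0.5863 0.2663 0.0157]
posttop [0.53886782 0.28012508 0.09707288]
1179
((0.5349239110946655, 0.2796570956707001), (0.1190498098731041, 0.25897058844566345), 86.59384155273438)
0.011 440 [0.441 0.215 0.011] [0.665 0.343 0.02 ] ((0.5529742240905762, 0.27630797028541565), (0.09500959515571594, 0.2134091705083847), 77.26453399658203)
0.05 320 [0.517 0.216 0.05 ] [0.658 0.323 0.058] ((0.5870627164840698, 0.26921355724334717), (0.0893229991197586, 0.13264767825603485), 78.44693756103516)
sl -1 [0.5868 0.2673 0.0215]
sl 0 [0.5875 0.2689 0.0169]
posttop [0.53999376 0.27914401 0.09902914]
shift cm [-59.94 -60.49   0.29] turn deg [1.000e-02 5.000e-02 2.268e+01] | pos [ 0.212  -0.5073  0.2023] gap 0.0858 F [-0.2  0.2  0.1] j6 -0.07 t 0.1
```

```bash
python3 -m creep '8 -1 -1 -1 0 0 1; 8 -3 -3 -1.8 0 0 3; 8 -5 -5 -1.8 0 0 5; 8 -7 -7 -1.8 0 0 7; 8 -9 -9 -1.8 0 0 9; 8 -11 -11 -1.8 0 0 11; 8 -13 -13 -1.8 0 0 13; 8 -15 -15 -1.8 0 0 15; 8 -17 -17 -1.8 0 0 17; 8 -19 -19 -1.8 0 0 19; 8 -21 -21 -1.8 0 0 21; 8 -23 -23 -1.8 0 0 23; 8 -25 -25 -1.8 0 0 25; 8 -27 -27 -1.8 0 0 27; 8 -29 -29 -1.8 0 0 29; 8 -31 -31 -1.8 0 0 31; 8 -33 -33 -1.8 0 0 33; 8 -34.5 -34.5 -1.8 0 0 35; 8 -36 -36 -1.8 0 0 35.7; 8 -37 -37 -1.8 0 0 35.7'; python3 -c "
from h import *
delta(.540,.279,.15,-103)"
```

```text
t: 1.82
ee_pos: [0.4111, -0.0218, 0.2207]
eef_rot: [-0.622, 0.783, 0.0, -0.0]
contact_force: [0.2, -1.1, 0.5]
finger_gap: 0.0801
shift cm [-32.21  -5.78   7.07] turn deg [ 0.01  0.01 -0.02] | pos [ 0.4111 -0.0218  0.2207] gap 0.0801 F [ 0.2 -1.1  0.5] j6 1.66 t 1.8
```

```bash
python3 -m creep '8 -2 -0.4 0 0 0 0; 8 -4.5 -0.8 0 0 0 0; 8 -7 -1.2 0 0 0 0; 8 -9.5 -1.7 0 0 0 0; 8 -12 -2.1 0 0 0 0; 8 -14.5 -2.6 0 0 0 0; 8 -17 -3 0 0 0 0; 8 -19.5 -3.5 0 0 0 0; 8 -22 -4 0 0 0 0; 8 -24.5 -4.4 0 0 0 0; 8 -27 -4.8 0.5 0 0 0; 8 -29 -5.2 1 0 0 0; 8 -30.5 -5.5 2 0 0 0; 8 -31.5 -5.7 3 0 0 0; 8 -32.2 -5.8 4 0 0 0; 8 -32.2 -5.8 5 0 0 0; 8 -32.2 -5.8 5 0 0 0; 8 -32.2 -5.8 5 0 0 0'; python3 -c "
from h import *
save('wrist','w1.png')
delta(.540,.279,.07,-103)"
```

```text
t: 3.32
ee_pos: [0.5396, 0.2766, 0.1704]
eef_rot: [-0.622, 0.783, 0.0, -0.001]
contact_force: [-0.5, -0.0, 0.9]
finger_gap: 0.08
shift cm [-0.23  0.04 10.12] turn deg [-0.01  0.01 -0.05] | pos [0.5399 0.2767 0.1712] gap 0.0797 F [ 0.1 -0.1  0.1] j6 2.21 t 3.4
```

View pics/w1.png

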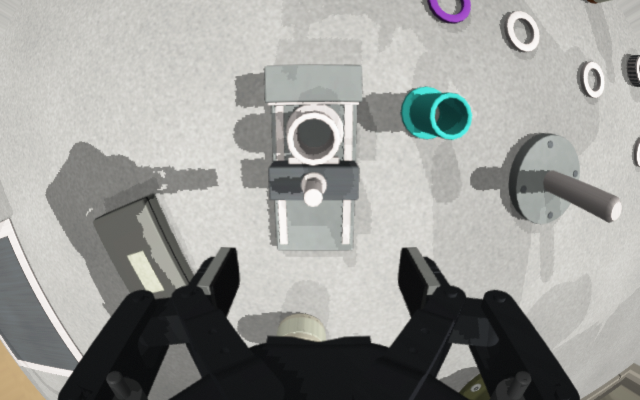

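```bash
python3 -c "
from h import *
d=load('w1.png'); P=cloud(d,True)
print(P[196,314],onplane(d,[(314,196)],.098,True), onplane(d,[(316,139)],.09,True))
for u in (225,232,405,412):
  for v in (252,262,275): print(u,v,P[v,u].round(4))
"; python3 -m creep '8 -0.1 0 2 0 0 0; 8 -0.2 0 4 0 0 0; 8 -0.2 0 6 0 0 0; 8 -0.2 0 8 0 0 0; 8 -0.2 0 9 0 0 0; 8 -0.2 0 9.8 0 0 0; 5 -0.2 0 9.8 0 0 0; 4 -0.2 0 9.8 0 0 0; 3 -0.2 0 9.8 0 0 0; 2 -0.2 0 9.8 0 0 0; 1 -0.2 0 9.8 0 0 0;1 -0.2 0 9.8 0 0 0;1 -0.2 0 9.8 0 0 0;1 -0.2 0 9.8 0 0 0'
```

```text
[0.54076628 0.27970788 0.09923951] [[0.54039572 0.2798112  0.098     ]] [[0.58499213 0.26785272 0.09      ]]
225 252 [0.5598 0.3156 0.2198]
225 262 [0.5592 0.3131 0.2289]
225 275 [0.5537 0.3147 0.2304]
232 252 [0.5583 0.3131 0.2178]
232 262 [0.5538 0.3144 0.2189]
232 275 [0.5488 0.3153 0.2225]
405 252 [0.5407 0.2351 0.2184]
405 262 [0.5366 0.2361 0.2204]
405 275 [0.5312 0.2373 0.2229]
412 252 [0.5407 0.2321 0.22  ]
412 262 [0.5408 0.2345 0.2284]
412 275 [0.536  0.2357 0.2312]
t: 4.53
ee_pos: [0.5403, 0.2792, 0.0729]
eef_rot: [-0.622, 0.783, -0.0, 0.0]
contact_force: [-0.0, -0.9, 0.1]
finger_gap: 0.0098
```

```bash
python3 -c "
from h import *
save('side','s2.png')
d=save('wrist','w2.png'); print(ctrl.state()['finger_gap']); Rm,t,f=cam(d); print(-Rm.T@t, Rm[2])
im=cv2.imread('pics/s2.png')
cv2.imwrite('pics/crop2.png',cv2.resize(im[60:230,220:420],None,fx=3.5,fy=3.5,interpolation=cv2.INTER_CUBIC))"
```

```text
0.010232797691164818
[0.61393161 0.26199603 0.24453804] [-0.28848258  0.06642567 -0.95517822]
```

View pics/crop2.png

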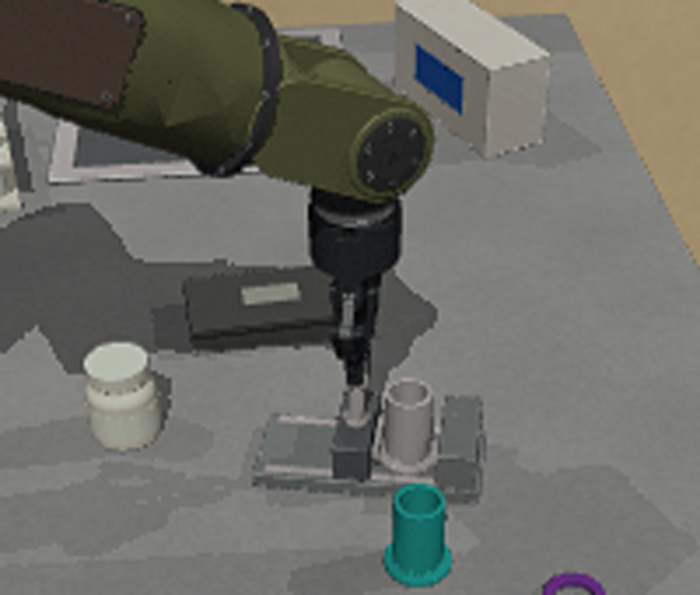

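View pics/w2.png

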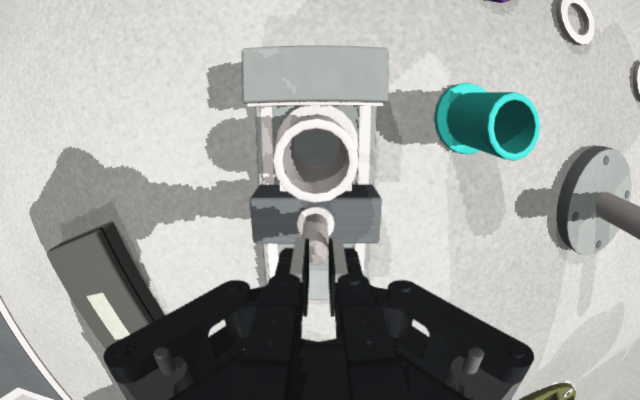

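```bash
python3 -c "
from h import *
d=load('s2.png');P=cloud(d)
for v in range(150,182,2): print(v,[P[v,u].round(3).tolist() for u in (318,321,324)])
d=load('w2.png');P=cloud(d,True)
for u,v in [(303,240),(303,260),(303,290),(338,245),(335,280),(317,220),(317,245)]: print(u,v,P[v,u].round(4))
"
```

```text
150 [[0.527, 0.231, 0.204], [0.537, 0.248, 0.191], [0.547, 0.258, 0.184]]
152 [[0.527, 0.227, 0.2], [0.539, 0.265, 0.173], [0.547, 0.263, 0.174]]
154 [[0.526, 0.221, 0.197], [0.535, 0.219, 0.198], [0.547, 0.258, 0.169]]
156 [[0.526, 0.22, 0.191], [0.535, 0.218, 0.192], [0.547, 0.26, 0.161]]
158 [[0.526, 0.224, 0.181], [0.535, 0.224, 0.181], [0.547, 0.259, 0.154]]
160 [[0.527, 0.237, 0.165], [0.535, 0.23, 0.169], [0.546, 0.248, 0.155]]
162 [[0.528, 0.245, 0.151], [0.536, 0.244, 0.152], [0.546, 0.247, 0.149]]
164 [[0.529, 0.271, 0.125], [0.538, 0.264, 0.129], [0.547, 0.266, 0.127]]
166 [[0.529, 0.271, 0.117], [0.538, 0.266, 0.12], [0.547, 0.266, 0.119]]
168 [[0.529, 0.268, 0.111], [0.538, 0.264, 0.113], [0.547, 0.264, 0.113]]
170 [[0.537, 0.399, 0.002], [0.538, 0.272, 0.1], [0.547, 0.264, 0.105]]
172 [[0.532, 0.327, 0.049], [0.538, 0.273, 0.091], [0.552, 0.319, 0.054]]
174 [[0.531, 0.315, 0.05], [0.538, 0.274, 0.082], [0.55, 0.306, 0.056]]
176 [[0.53, 0.296, 0.057], [0.538, 0.272, 0.076], [0.55, 0.3, 0.052]]
178 [[0.529, 0.285, 0.058], [0.538, 0.276, 0.064], [0.548, 0.285, 0.056]]
180 [[0.529, 0.281, 0.053], [0.538, 0.273, 0.059], [0.547, 0.273, 0.058]]
303 240 [0.5529 0.2837 0.1085]
303 260 [0.5527 0.2828 0.1286]
303 290 [0.5446 0.2843 0.1393]
338 245 [0.5493 0.2674 0.1143]
335 280 [0.5468 0.2706 0.1397]
317 220 [0.5464 0.2784 0.0691]
317 245 [0.5437 0.2789 0.0981]
```

The pad tips sit at z≈0.105 in both side and wrist depth, about 31 mm above the reported TCP, so the fingers closed above the post top. I'll reopen, go lower, and use this measured offset from now on.

```bash
python3 -m creep '2 0 0 -1 0 0 0; 4 0 0 -1 0 0 0; 5 0 0 -1 0 0 0; 5 0 0 -1 0 0 0; 5 0 0 -1 0 0 0; 5 0 0 0 0 0 0; 5 0 0 1 0 0 0; 5 0 0 2 0 0 0; 5 0 0 3 0 0 0; 5 0 0 3.4 0 0 0; 5 0 0 3.4 0 0 0; 3 0 0 3.4 0 0 0; 1 0 0 3.4 0 0 0;1 0 0 3.4 0 0 0;1 0 0 3.4 0 0 0;1 0 0 3.4 0 0 0;1 0 0 3.4 0 0 0'
```

```text
t: 6.05
ee_pos: [0.5411, 0.2811, 0.0398]
eef_rot: [-0.623, 0.783, 0.0, 0.002]
contact_force: [4.3, 13.2, -2.4]
finger_gap: 0.0142
```

```bash
python3 -m creep '1 -0.1 0.3 0 0 0 0; 1 -0.1 0.8 0 0 0 0; 1 -0.1 1.3 0 0 0 0; 1 -0.1 1.8 0 0 0 0; 1 -0.1 2.3 0 0 0 0; 1 -0.1 2.8 0 0 0 0; 1 -0.1 3.3 0 0 0 0; 1 -0.1 3.8 0 0 0 0; 1 -0.1 4.1 0 0 0 0; 1 -0.1 4.1 0 0 0 0; 1 -0.1 4.1 0 0 0 0; 1 -0.1 4.1 0 0 0 0'
```

```text
t: 7.05
ee_pos: [0.5008, 0.2904, 0.0397]
eef_rot: [-0.622, 0.783, 0.0, 0.001]
contact_force: [-2.0, 6.6, 2.2]
finger_gap: 0.0141
```

Jaw opened about 41 mm. Next I open the fingers, rise clear of the post and move over the sleeve.

```bash
python3 -m creep '3 0 0 0 0 0 0; 5 0 0 0 0 0 0; 5 0 0 0 0 0 0; 5 0 0 -1 0 0 0; 6 0 0 -3 0 0 0; 7 0 0 -5 0 0 0; 8 0 0 -7 0 0 0; 8 0 0 -8 0 0 0; 8 0 -1.5 -8 0 0 0; 8 0 -3.5 -8 0 0 0;8 0 -5.5 -8 0 0 0;8 0 -7.5 -8 0 0 0;8 0 -8.8 -8 0 0 0;8 0 -8.8 -8 0 0 0;8 0 -8.8 -8 0 0 0;8 0 -8.8 -8 0 0 0';  python3 -c "
from h import *
save('side','s3.png');d=save('wrist','w3.png')
delta(.5865,.268,.04,-103)
P=cloud(d,True);X,Y,Z=P[...,0],P[...,1],P[...,2]
m=((np.hypot(X-.5865,Y-.268)<.035)&(Z>.084)&(Z<.1)).astype(np.uint8)
cs,h=cv2.findContours(m,cv2.RETR_CCOMP,cv2.CHAIN_APPROX_NONE)
for c,hh in zip(cs,h[0]):
  if len(c)>10: print('sl',hh[3],len(c),np.round(circ(onplane(d,c[:,0],.09,True)),4))
m=(np.hypot(X-.499,Y-.289)<.03)&(Z>.094)&(Z<.104); print('post',m.sum(),P[m].mean(0))
"
```

```text
t: 8.38
ee_pos: [0.5856, 0.2697, 0.1187]
eef_rot: [-0.622, 0.783, 0.0, -0.0]
contact_force: [-0.2, 0.7, 0.2]
finger_gap: 0.0804
shift cm [ 0.17 -0.13  7.9 ] turn deg [ 0.   -0.    0.01] | pos [0.5856 0.2699 0.119 ] gap 0.08 F [-0.  -0.4 -0. ] j6 2.17 t 8.5
sl -1 187 [0.5865 0.2699 0.0217]
sl 0 138 [0.5871 0.2697 0.0162]
post 271 [0.50084098 0.28987677 0.09776129]
```

View pics/w3.png

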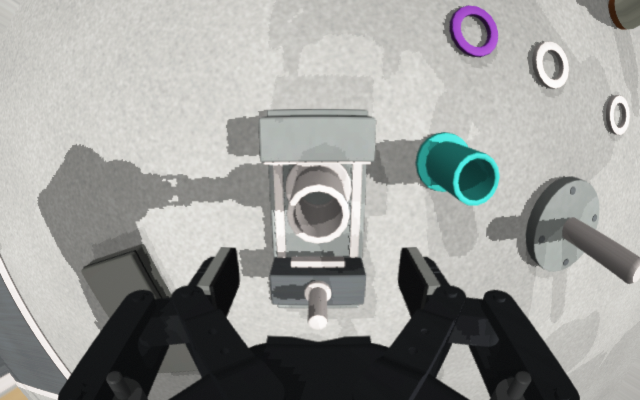

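```bash
python3 -m creep '8 0 -0.1 1 0 0 0; 8 0.1 -0.1 3 0 0 0; 8 0.1 -0.1 5 0 0 0; 8 0.1 -0.1 7 0 0 0; 8 0.1 -0.1 8.2 0 0 0; 8 0.1 -0.1 8.2 0 0 0; 6 0.1 -0.1 8.2 0 0 0; 4 0.1 -0.1 8.2 0 0 0; 3.5 0.1 -0.1 8.2 0 0 0; 3.5 0.1 -0.1 8.2 0 0 0; 3.5 0.1 -0.1 8.2 0 0 0; 3.5 0.1 -0.1 8.2 0 0 0; 3.5 0.1 -0.1 8.2 0 0 0'; python3 -c "
from h import *
d=save('wrist','w4.png')
d=save('side','s4.png')
im=cv2.imread('pics/s4.png')
cv2.imwrite('pics/crop4.png',cv2.resize(im[60:230,220:420],None,fx=3.5,fy=3.5,interpolation=cv2.INTER_CUBIC))"
```

```text
t: 9.57
ee_pos: [0.5878, 0.2688, 0.0385]
eef_rot: [-0.622, 0.783, -0.0, 0.001]
contact_force: [-0.0, 1.3, 6.0]
finger_gap: 0.0415
```

View pics/w4.png

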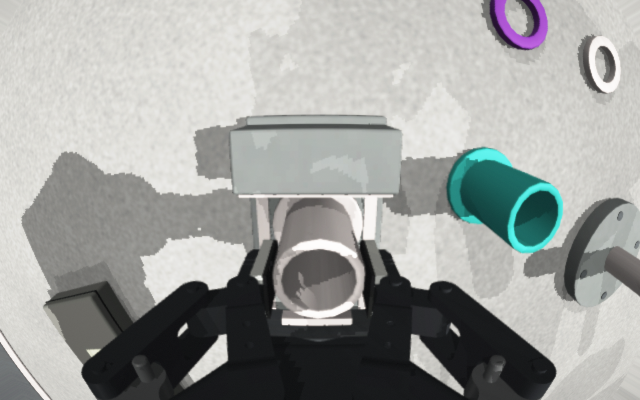

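View pics/crop4.png

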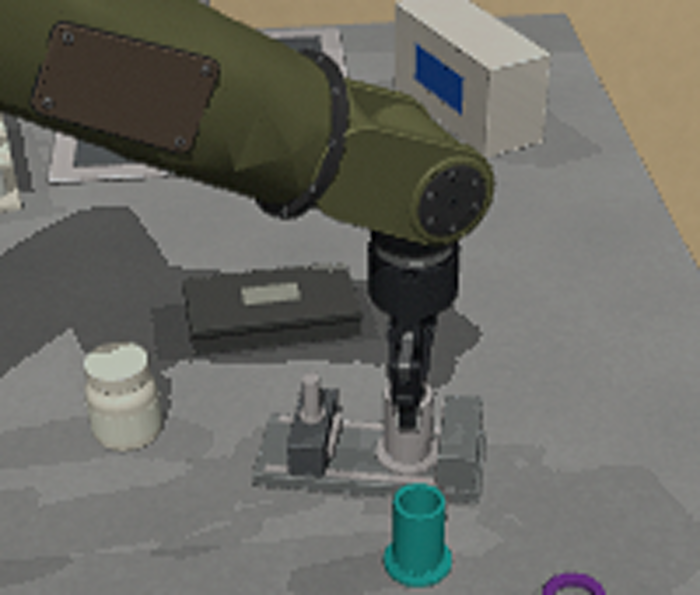

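```bash
python3 -m creep '3.5 0 0 -0.5 0 0 0; 3.5 0 0 -1.5 0 0 0; 3.5 0 0 -3 0 0 0; 3.5 0 0 -4.5 0 0 0; 3.5 0 0 -6 0 0 0; 3.5 0 0 -7.5 0 0 0; 3.5 0 0 -9 0 0 0; 3.5 0 0 -10.5 0 0 0; 3.5 0 0 -12 0 0 0; 3.5 0 0 -13.5 0 0 0; 3.5 0 0 -15 0 0 0; 3.5 0 0 -16.5 0 0 0; 3.5 0 0 -17.5 0 0 0; 3.5 0 0 -18 0 0 0; 3.5 0 0 -18 0 0 0'; python3 -c "
from h import *
delta(.468,-.0253,.2185,-103)"
```

```text
t: 10.92
ee_pos: [0.5873, 0.2684, 0.218]
eef_rot: [-0.622, 0.783, -0.0, 0.001]
contact_force: [-0.7, -0.3, -5.5]
finger_gap: 0.0413
shift cm [31.3   5.   -0.08] turn deg [-0.08  0.05 -0.02] | pos [0.5873 0.2684 0.218 ] gap 0.0413 F [-0.7 -0.3 -5.5] j6 2.17 t 10.9
```

```bash
python3 -m creep '3.5 1 0.2 0 0 0 0; 3.5 3 0.5 0 0 0 0; 3.5 5 0.8 0 0 0 0; 3.5 7 1.1 0 0 0 0; 3.5 9 1.4 0 0 0 0; 3.5 11 1.8 0 0 0 0; 3.5 13 2.1 0 0 0 0; 3.5 15 2.4 0 0 0 0; 3.5 17 2.7 0 0 0 0; 3.5 19 3 0 0 0 0; 3.5 21 3.4 0 0 0 0; 3.5 23 3.7 0 0 0 0; 3.5 25 4 0 0 0 0; 3.5 27 4.3 0 0 0 0; 3.5 28.5 4.6 0 0 0 0; 3.5 29.8 4.8 0 0 0 0; 3.5 30.7 4.9 0 0 0 0; 3.5 31.3 5 0 0 0 0; 3.5 31.3 5 0 0 0 0; 3.5 31.3 5 0 0 0 0'; python3 -c "
from h import *
save('side','s5.png');save('wrist','w5.png');save('scene','c5.png')
delta(.468,-.0253,.2185,-103)
im=cv2.imread('pics/s5.png')
cv2.imwrite('pics/crop5.png',cv2.resize(im[150:310,210:410],None,fx=3.5,fy=3.5,interpolation=cv2.INTER_CUBIC))"
```

```text
t: 12.58
ee_pos: [0.4679, -0.0251, 0.2166]
eef_rot: [-0.622, 0.783, 0.0, -0.0]
contact_force: [0.2, -0.6, -4.3]
finger_gap: 0.0418
shift cm [ 0.05 -0.01 -0.18] turn deg [0.01 0.01 0.02] | pos [ 0.468  -0.0248  0.2167] gap 0.0416 F [ 0.7  0.7 -3.6] j6 1.67 t 12.7
```

View pics/crop5.png

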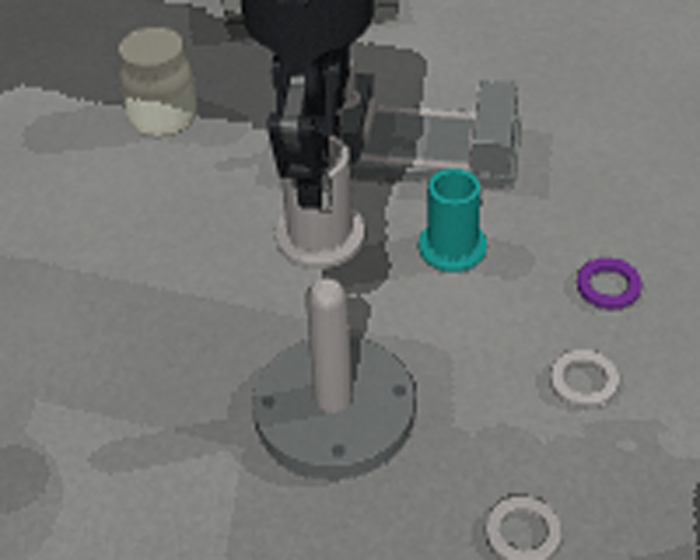

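View pics/w5.png

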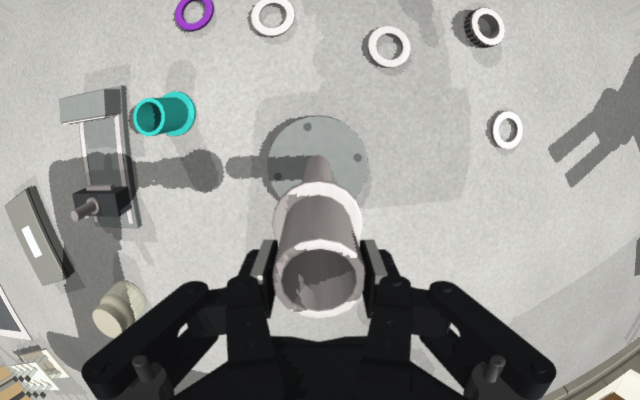

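View pics/c5.png

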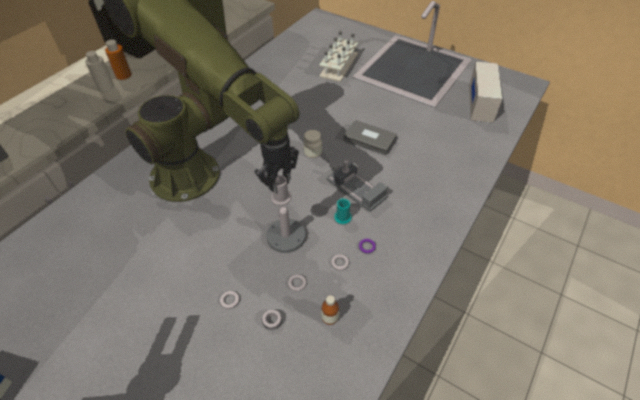

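```bash
cat >> h.py <<'E'
def outl(d,x,y,r,z0,z1,zp,fish=False):
    P=cloud(d,fish);X,Y,Z=P[...,0],P[...,1],P[...,2]
    m=((np.hypot(X-x,Y-y)<r)&(Z>z0)&(Z<z1))
    q=P[m]
    if len(q)<5: print('none'); return
    mm=m.astype(np.uint8)
    print('n',len(q),'ctr',((q.max(0)+q.min(0))/2).round(4),'ext',(q.max(0)-q.min(0)).round(4))
    cs,h=cv2.findContours(mm,cv2.RETR_CCOMP,cv2.CHAIN_APPROX_NONE)
    for c,hh in zip(cs,h[0]):
        if len(c)>10: print('  ','hole' if hh[3]>=0 else 'out',len(c),np.round(circ(onplane(d,c[:,0],zp,fish)),4))
E
python3 - <<'E'
from h import *
for f,fi in [('s5.png',0),('c5.png',0),('w5.png',1)]:
    d=load(f); P=cloud(d,fi); X,Y,Z=P[...,0],P[...,1],P[...,2]
    print(f); 
    outl(d,.468,-.025,.05,.18,.207,.2,fi)
    outl(d,.468,-.025,.03,.136,.147,.141,fi)
    for a,b in [(.08,.132),(.04,.08),(.205,.235)]:
        m=(np.hypot(X-.468,Y+.025)<.03)&(Z>a)&(Z<b)
        q=P[m]; 
        if len(q)>10:
            r=.015 if b<.2 else .022
            from scipy.optimize import least_squares
            s=least_squares(lambda p:np.hypot(q[:,0]-p[0],q[:,1]-p[1])-r,[.468,-.025],loss='soft_l1',f_scale=.001)
            print(a,b,len(q),s.x.round(4),np.abs(s.fun).mean().round(4))
E
```

```text
s5.png
n 199 ctr [ 0.4665 -0.0288  0.1995] ext [0.0566 0.0503 0.0148]
   out 76 [ 0.4665 -0.0268  0.0263]
n 73 ctr [ 0.4671 -0.0252  0.1399] ext [0.0272 0.0234 0.007 ]
   out 27 [ 0.4679 -0.0265  0.0124]
0.08 0.132 160 [ 0.4679 -0.0219] 0.0006
0.04 0.08 109 [ 0.468  -0.0221] 0.0007
0.205 0.235 169 [ 0.4662 -0.0229] 0.0006
c5.png
n 125 ctr [ 0.4678 -0.0276  0.2   ] ext [0.0594 0.0567 0.0136]
   out 63 [ 0.4675 -0.0255  0.026 ]
n 57 ctr [ 0.4704 -0.0245  0.1406] ext [0.0257 0.0272 0.009 ]
   out 23 [ 0.4706 -0.0266  0.0132]
0.08 0.132 106 [ 0.4671 -0.0229] 0.001
0.04 0.08 74 [ 0.4676 -0.0231] 0.001
0.205 0.235 118 [ 0.4657 -0.0236] 0.0013
w5.png
n 2029 ctr [ 0.4721 -0.0234  0.201 ] ext [0.0475 0.0597 0.0119]
   out 45 [ 0.4485 -0.0201  0.0043]
   out 303 [ 0.4667 -0.0239  0.0265]
n 21 ctr [ 0.4803 -0.0262  0.1371] ext [0.0038 0.0123 0.002 ]
   out 12 [ 0.4825 -0.0273  0.0016]
0.08 0.132 320 [ 0.4671 -0.0232] 0.0003
0.04 0.08 170 [ 0.4671 -0.0232] 0.0003
0.205 0.235 2028 [ 0.4686 -0.0275] 0.0026
```

```bash
python3 -m creep '3.5 -0.1 -0.14 0 0 0 0; 3.5 -0.1 -0.14 1 0 0 0; 3.5 -0.1 -0.14 2.5 0 0 0; 3.5 -0.1 -0.14 4 0 0 0; 3.5 -0.1 -0.14 5 0 0 0; 3.5 -0.1 -0.14 6 0 0 0; 3.5 -0.1 -0.14 7 0 0 0; 3.5 -0.1 -0.14 7 0 0 0; 3.5 -0.1 -0.14 7 0 0 0'; python3 -c "
from h import *
d=save('wrist','w6.png');d=save('side','s6.png')
im=cv2.imread('pics/s6.png')
cv2.imwrite('pics/crop6.png',cv2.resize(im[150:310,210:410],None,fx=3.5,fy=3.5,interpolation=cv2.INTER_CUBIC))"
```

```text
t: 13.48
ee_pos: [0.4694, -0.0246, 0.1466]
eef_rot: [-0.622, 0.783, 0.0, -0.0]
contact_force: [-0.3, 0.1, -4.3]
finger_gap: 0.0418
```

View pics/crop6.png

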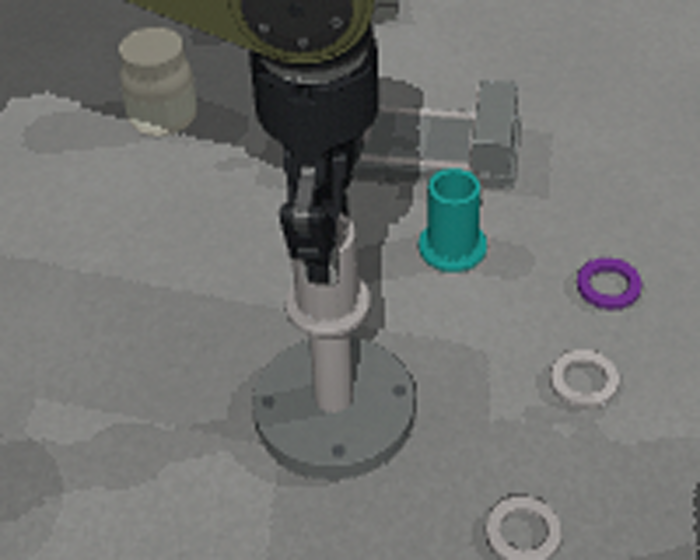

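View pics/w6.png

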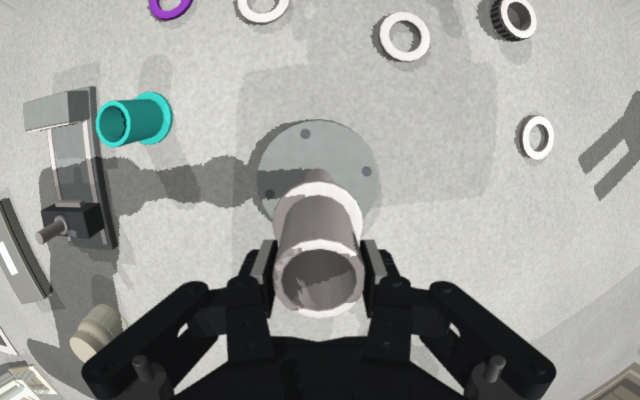

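The sleeve is over the shaft tip with no side force, so I continue down.

```bash
python3 -m creep '3.5 0 0 1 0 0 0; 3.5 0 0 2 0 0 0; 3.5 0 0 3 0 0 0; 3.5 0 0 4 0 0 0; 3.5 0 0 5 0 0 0; 3.5 0 0 6 0 0 0; 3.5 0 0 7 0 0 0; 3.5 0 0 8 0 0 0; 3.5 0 0 8.7 0 0 0; 3.5 0 0 9.3 0 0 0; 3.5 0 0 9.7 0 0 0; 3.5 0 0 9.9 0 0 0; 3.5 0 0 9.9 0 0 0'
```

```text
t: 14.67
ee_pos: [0.4694, -0.0247, 0.0476]
eef_rot: [-0.622, 0.783, 0.0, -0.0]
contact_force: [-0.4, 0.0, -4.5]
finger_gap: 0.0415
```

```bash
python3 -m creep '3.5 0 0 0.15 0 0 0; 3.5 0 0 0.3 0 0 0; 3.5 0 0 0.35 0 0 0;3.5 0 0 0.35 0 0 0'; python3 -m creep '4.5 0 0 0 0 0 0; 5.5 0 0 0 0 0 0; 6.5 0 0 0 0 0 0; 8 0 0 0 0 0 0; 8 0 0 0 0 0 0; 8 0 0 0 0 0 0;8 0 0 -1 0 0 0; 8 0 0 -3 0 0 0; 8 0 0 -5 0 0 0; 8 0 0 -7 0 0 0; 8 0 0 -9 0 0 0; 8 0 0 -11 0 0 0; 8 0 0 -12 0 0 0; 8 0 0 -12 0 0 0'; python3 -c "
from h import *
d=save('wrist','w7.png');outl(d,.4675,-.024,.04,.088,.102,.095,True)
d=save('side','s7.png');outl(d,.4675,-.024,.04,.088,.102,.095)
d2=save('scene','c7.png');outl(d2,.4675,-.024,.04,.088,.102,.095)
P=cloud(d); m=(np.hypot(P[...,0]-.4675,P[...,1]+.024)<.024)&(P[...,2]>.088)&(P[...,2]<.102)
for x,y,z in [(.6645,-.013,.009),(.5945,-.143,.009),(.4622,-.294,.009),(.606,-.2806,.024)]:
  outl(d,x,y,.06,z-.004,z+.006,z); outl(d2,x,y,.06,z-.004,z+.006,z)
im=cv2.imread('pics/s7.png')
cv2.imwrite('pics/crop7.png',cv2.resize(im[150:310,210:410],None,fx=3.5,fy=3.5,interpolation=cv2.INTER_CUBIC))"
```

```text
t: 15.0
ee_pos: [0.4694, -0.0247, 0.0443]
eef_rot: [-0.622, 0.783, -0.0, 0.0]
contact_force: [0.7, -0.1, -4.9]
finger_gap: 0.0414
t: 16.17
ee_pos: [0.4703, -0.0248, 0.1667]
eef_rot: [-0.622, 0.783, -0.001, 0.001]
contact_force: [0.3, -0.3, -0.1]
finger_gap: 0.08
n 755 ctr [ 0.4704 -0.0235  0.095 ] ext [0.0373 0.0431 0.0138]
   out 228 [ 0.4683 -0.0236  0.0186]
n 112 ctr [ 0.4685 -0.0283  0.0952] ext [0.041  0.0343 0.0136]
   out 49 [ 0.4682 -0.0275  0.0183]
n 77 ctr [ 0.469  -0.0249  0.095 ] ext [0.043  0.041  0.0139]
   out 48 [ 0.4706 -0.0263  0.0187]
n 168 ctr [ 0.664  -0.0125  0.009 ] ext [0.0528 0.0537 0.0077]
   out 51 [ 0.6638 -0.0133  0.0261]
   hole 31 [ 0.6635 -0.0131  0.0172]
n 180 ctr [ 0.6653 -0.0147  0.01  ] ext [0.1109 0.1096 0.01  ]
   out 53 [ 0.6644 -0.0136  0.0265]
   hole 33 [ 0.6654 -0.0135  0.0174]
n 216 ctr [ 0.5951 -0.143   0.0093] ext [0.0534 0.0525 0.0083]
   out 58 [ 0.5945 -0.1434  0.026 ]
   hole 37 [ 0.5941 -0.1432  0.0174]
n 190 ctr [ 0.5981 -0.1372  0.0098] ext [0.1033 0.1045 0.0095]
   out 53 [ 0.5957 -0.1427  0.0264]
   hole 32 [ 0.5952 -0.1432  0.0177]
n 309 ctr [ 0.4628 -0.2941  0.009 ] ext [0.0521 0.0525 0.008 ]
   out 69 [ 0.4624 -0.2943  0.0259]
   hole 47 [ 0.4623 -0.2942  0.0176]
n 197 ctr [ 0.4606 -0.2933  0.0098] ext [0.1093 0.1135 0.0095]
   out 53 [ 0.4623 -0.2942  0.0259]
   hole 33 [ 0.4626 -0.2939  0.0176]
n 284 ctr [ 0.6057 -0.2801  0.0234] ext [0.051  0.0529 0.0068]
   out 73 [ 0.6054 -0.2807  0.0255]
   hole 46 [ 0.6052 -0.2804  0.0175]
n 158 ctr [ 0.6062 -0.2798  0.0247] ext [0.0519 0.0505 0.0086]
   out 54 [ 0.6063 -0.2806  0.0248]
   hole 34 [ 0.6068 -0.2812  0.0175]
```

View pics/crop7.png

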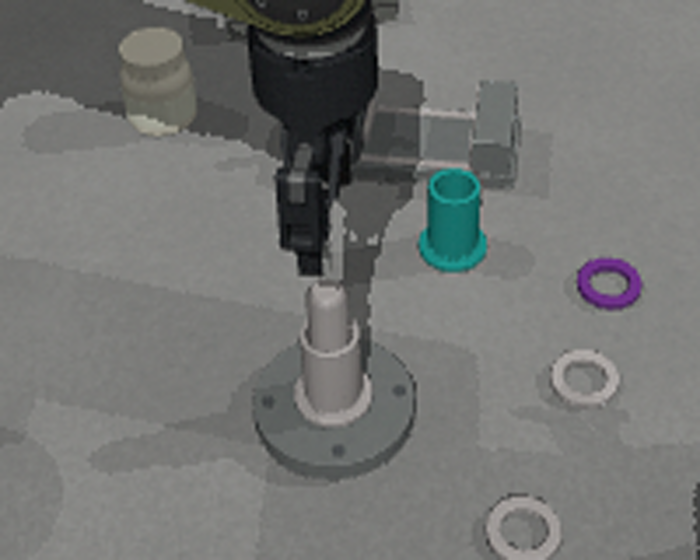

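```bash
python3 -c "
from h import *
for f,ee,g in [('w2.png',(.5403,.2792,.0729),.010),('w6.png',(.4694,-.0246,.1466),.0418),('w7.png',(.4703,-.0248,.1667),.08),('w1.png',(.5397,.2766,.171),.08)]:
  d=load(f);P=cloud(d,True).reshape(-1,3)-np.array(ee)
  a=np.radians(-103); tx=np.array([np.cos(a),np.sin(a),0]); ty=np.array([np.sin(a),-np.cos(a),0])
  im=d['image'].reshape(-1,3).max(1)
  X=P@tx;Y=P@ty;Z=P[:,2]
  for s in (1,-1):
    m=(X*s>g/2-.004)&(X*s<g/2+.012)&(abs(Y)<.014)&(Z>.02)&(Z<.09)&(im<150)
    print(f,g,s,m.sum(),np.percentile(Z[m],[0,1,5,20]).round(4),np.percentile(X[m],[5,50]).round(4),np.percentile(Y[m],[1,99]).round(4))
"
```

```text
w2.png 0.01 1 2166 [0.0202 0.0234 0.0358 0.0478] [0.0054 0.0094] [-0.0136  0.0096]
w2.png 0.01 -1 2267 [0.02   0.0243 0.0347 0.0476] [-0.0161 -0.0089] [-0.0135  0.0097]
w6.png 0.0418 1 2576 [0.0202 0.0314 0.0385 0.0507] [0.0182 0.0235] [-0.0135  0.0106]
w6.png 0.0418 -1 2563 [0.0211 0.0282 0.0382 0.0506] [-0.0316 -0.0232] [-0.0136  0.01  ]
w7.png 0.08 1 2429 [0.0398 0.0417 0.0451 0.0537] [0.0399 0.0409] [-0.0134  0.0103]
w7.png 0.08 -1 2479 [0.0394 0.0416 0.0452 0.0538] [-0.0506 -0.0406] [-0.0132  0.0106]
w1.png 0.08 1 2453 [0.0388 0.0411 0.0448 0.0535] [0.0399 0.041 ] [-0.0135  0.0103]
w1.png 0.08 -1 2525 [0.0388 0.0412 0.0447 0.0533] [-0.0507 -0.0407] [-0.0134  0.0104]
```

```bash
python3 -m creep '7 1 0 0 0 0 0; 7 3 0.6 0 0 0 0; 7 5 1 0 0 0 0; 7 7.5 1.5 0.5 0 0 0; 7 10 2 1 0 0 0; 7 12.5 2.5 2 0 0 0; 7 15 3.2 3 0 0 0; 7 17.5 3.8 4 0 0 0; 7 20 4.4 5 0 0 0; 7 22.5 5 6 0 0 0; 7 24.5 5.3 7.5 0 0 0; 7 25.8 5.3 9 0 0 0; 7 26.4 5.3 10.5 0 0 0; 7 26.4 5.3 12 0 0 0; 7 26.4 5.3 12 0 0 0; 7 26.4 5.3 12 0 0 0'; python3 -c "
from h import *
d=save('wrist','w8.png');outl(d,.4624,-.294,.04,.005,.014,.009,True)
delta(.4624,-.2942,-.032,-103)"
```

```text
t: 17.65
ee_pos: [0.3574, -0.2697, 0.0435]
eef_rot: [-0.622, 0.783, 0.001, -0.0]
contact_force: [0.2, 0.4, 1.2]
finger_gap: 0.0704
n 3062 ctr [ 0.4617 -0.2939  0.0085] ext [0.0537 0.0535 0.007 ]
   out 230 [ 0.4615 -0.2939  0.0263]
   hole 149 [ 0.4613 -0.2938  0.0168]
shift cm [ 1.000e-02 -1.072e+01  7.630e+00] turn deg [ 0.04  0.02 -0.03] | pos [ 0.358  -0.27    0.0443] gap 0.0695 F [-1.2  0.5 -0.3] j6 1.07 t 17.7
```

View pics/w8.png

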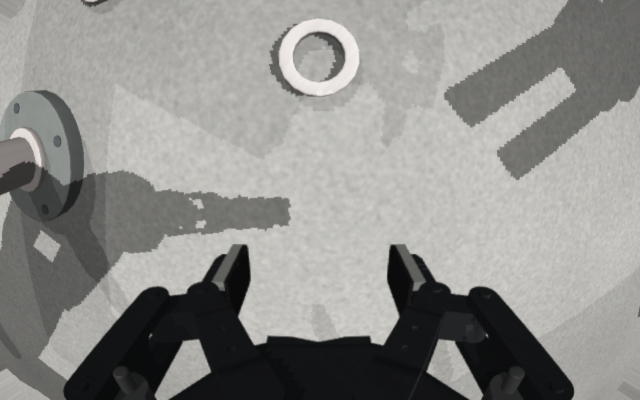

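```bash
python3 -m creep '7 0 -1.5 0 0 0 0; 7 0 -3.5 0 0 0 0; 7 0 -6 0 0 0 0; 7 0 -8.5 0 0 0 0; 7 0 -10 0 0 0 0; 7 0 -10.7 1 0 0 0; 7 0 -10.7 2 0 0 0; 7 0 -10.7 3.5 0 0 0; 7 0 -10.7 5 0 0 0; 7 0 -10.7 5 0 0 0'; python3 -c "
from h import *
d=save('wrist','w9.png')
delta(.462,-.2940,-.032,-103)"
```

```text
t: 18.53
ee_pos: [0.4608, -0.293, -0.008]
eef_rot: [-0.622, 0.783, 0.002, -0.001]
contact_force: [-1.1, -0.2, 0.1]
finger_gap: 0.0701
shift cm [ 0.05 -0.07  2.55] turn deg [ 0.13  0.06 -0.01] | pos [ 0.4615 -0.2934 -0.0065] gap 0.0699 F [ 0.  -0.3  0.7] j6 1.16 t 18.6
```

View pics/w9.png

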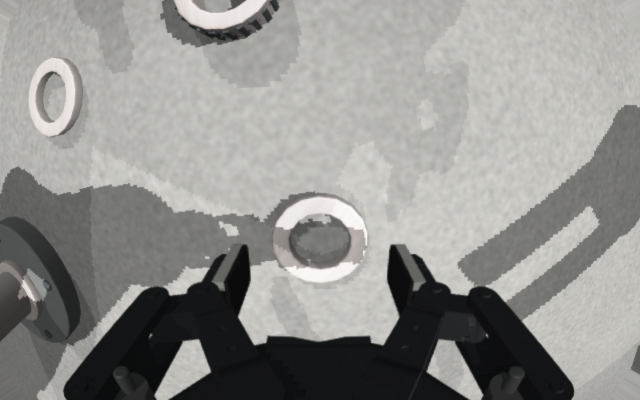

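Ring centred between the pads at about (320,240). Lowering in two steps with a force check.

```bash
python3 -m creep '7 0 -0.05 0.8 0 0 0; 7 0.05 -0.05 1.6 0 0 0; 7 0.05 -0.05 2.1 0 0 0; 7 0.05 -0.05 2.4 0 0 0; 7 0.05 -0.05 2.5 0 0 0; 7 0.05 -0.05 2.5 0 0 0'; python3 -m creep '6 0 0 0 0 0 0; 5.5 0 0 0 0 0 0; 4.8 0 0 0 0 0 0; 4.5 0 0 0 0 0 0; 4.5 0 0 0 0 0 0; 4.5 0 0 0 0 0 0; 4.5 0 0 0 0 0 0'
```

```text
t: 19.08
ee_pos: [0.4629, -0.2946, -0.0309]
eef_rot: [-0.622, 0.783, 0.0, -0.0]
contact_force: [-1.1, 0.5, -0.1]
finger_gap: 0.0698
t: 19.67
ee_pos: [0.4632, -0.2947, -0.0295]
eef_rot: [-0.622, 0.783, -0.0, 0.0]
contact_force: [-3.8, 4.2, 13.9]
finger_gap: 0.0515
```

```bash
python3 -m creep '4.5 0 0 -0.5 0 0 0; 4.5 0 0 -1.5 0 0 0; 4.5 0 0 -3.5 0 0 0; 4.5 0 0 -6 0 0 0; 4.5 0 0 -8.5 0 0 0; 4.5 0 0 -11 0 0 0; 4.5 0 0 -13.5 0 0 0; 4.5 0 0 -16 0 0 0;4.5 0 0 -18 0 0 0; 4.5 0 0 -19 0 0 0; 4.5 0 0 -19 0 0 0'; python3 -c "
from h import *
d=save('wrist','w10.png'); P=cloud(d,True)
for u,v in [(318,230),(318,215),(318,220),(318,290)]: print(P[v,u].round(4))
delta(.4690,-.0245,.16,-103)"
```

```text
t: 20.58
ee_pos: [0.4636, -0.2952, 0.1618]
eef_rot: [-0.622, 0.783, -0.002, 0.001]
contact_force: [-0.3, -0.2, -1.3]
finger_gap: 0.0508
[ 0.481  -0.2992  0.2008]
[ 0.488  -0.3008  0.2   ]
[ 0.4859 -0.3003  0.2009]
[ 0.4456 -0.291   0.1971]
shift cm [-26.47   5.51  -0.04] turn deg [-0.08 -0.03 -0.02] | pos [ 0.4631 -0.2948  0.1598] gap 0.0506 F [ 0.9 -0.4 -2.1] j6 1.16 t 20.6
```

View pics/w10.png

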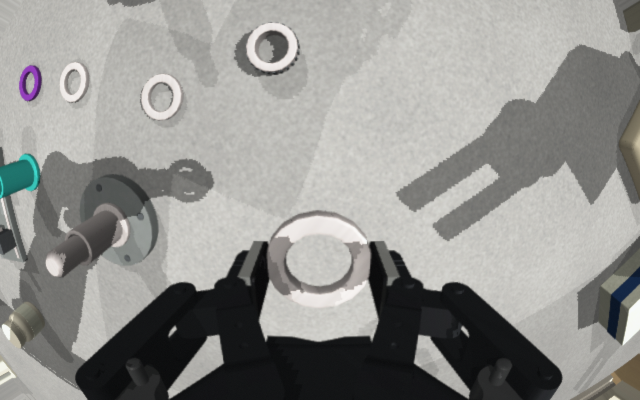

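```bash
cat >> h.py <<'E'
def held(fn,g=.022,zlo=.02,zhi=.06):
    d=load(fn); s=ctrl.state(); ee=s['ee_pos']; P=cloud(d,True); Q=P-ee
    im=d['image'].min(2)
    m=(np.hypot(Q[...,0],Q[...,1])<.034)&(Q[...,2]>zlo)&(Q[...,2]<zhi)&(im>90)
    q=P[m]; 
    A=np.c_[q[:,:2]-ee[:2],np.ones(len(q))]
    w=np.ones(len(q),bool)
    for _ in range(6):
        k=np.linalg.lstsq(A[w],q[w,2],rcond=None)[0]; r=q[:,2]-A@k; w=abs(r)<max(.0015,2*np.median(abs(r[w])))
    top=k[2]; print('plane slope',k[:2].round(3),'top z-ee',(top-ee[2]).round(4),'n',w.sum())
    mm=np.zeros(m.shape,np.uint8); mm[m]=1
    cs,h=cv2.findContours(mm,cv2.RETR_CCOMP,cv2.CHAIN_APPROX_NONE)
    for c,hh in zip(cs,h[0]):
        if len(c)>40: 
            q=np.round(circ(onplane(d,c[:,0],top,True)),4); print('  ','hole' if hh[3]>=0 else 'out',len(c),q,'rel ee',(q[:2]-ee[:2]).round(4))
E
python3 -c "
from h import *
held('w10.png')"
```

```text
plane slope [ 0.002 -0.004] top z-ee 0.0407 n 4525
   out 70 [ 0.4759 -0.2667  0.0057] rel ee [0.0128 0.0281]
   out 377 [ 0.4633 -0.2972  0.0273] rel ee [ 0.0002 -0.0024]
   hole 213 [ 0.4644 -0.2951  0.0159] rel ee [ 0.0013 -0.0003]
```

```bash
python3 -m creep '4.5 -1 0.2 0 0 0 0; 4.5 -3 0.6 0 0 0 0; 4.5 -5 1 0 0 0 0; 4.5 -7.5 1.5 0 0 0 0; 4.5 -10 2.1 0 0 0 0; 4.5 -12.5 2.6 0 0 0 0; 4.5 -15 3.1 0 0 0 0; 4.5 -17.5 3.6 0 0 0 0; 4.5 -20 4.2 0 0 0 0; 4.5 -22.5 4.7 0 0 0 0; 4.5 -24.5 5.1 0 0 0 0; 4.5 -25.8 5.4 0 0 0 0; 4.5 -26.4 5.5 0 0 0 0; 4.5 -26.4 5.5 0 0 0 0; 4.5 -26.4 5.5 0 0 0 0'
cat >> h.py <<'E'
def cmpshaft(k,zr,th=.009):
    from scipy.optimize import least_squares
    s=ctrl.state(); ee=s['ee_pos']
    for n in ('side','scene'):
        d=save(n,n[:2]+str(k)+'.png'); P=cloud(d); X,Y,Z=P[...,0],P[...,1],P[...,2]; im=d['image'].min(2)
        m=(np.hypot(X-ee[0],Y-ee[1])<.04)&(abs(Z-zr+th/2)<th/2+.004)&(im>95)
        cs,h=cv2.findContours(m.astype(np.uint8),cv2.RETR_CCOMP,cv2.CHAIN_APPROX_NONE)
        for c,hh in zip(cs,h[0]):
            if len(c)>12: print(n,'hole' if hh[3]>=0 else 'out',len(c),np.round(circ(onplane(d,c[:,0],zr)),4))
        for nm,mm,r in [('outer',(np.hypot(X-ee[0],Y-ee[1])<.036)&(abs(Z-zr+th/2)<th/2+.001)&(np.hypot(X-ee[0],Y-ee[1])>.0225)&(im>90),.027),('shaft',(np.hypot(X-.468,Y+.024)<.03)&(Z<min(.134,zr-th-.004))&(Z>.1),.015)]:
            q=P[mm]
            if len(q)<8: print(n,nm,'few');continue
            f=least_squares(lambda p:np.hypot(q[:,0]-p[0],q[:,1]-p[1])-r,[.468,-.024],loss='soft_l1',f_scale=.001)
            print(n,nm,len(q),f.x.round(4),np.abs(f.fun).mean().round(4))
    print('ee',ee.round(4),s['contact_force'].round(1))
E
python3 -c "
from h import *
cmpshaft(11,.20)
s=ctrl.state();save('wrist','w11.png');held('w11.png')
im=cv2.imread('pics/si11.png')
cv2.imwrite('pics/crop11.png',cv2.resize(im[170:310,210:400],None,fx=3.5,fy=3.5,interpolation=cv2.INTER_CUBIC))"
```

```text
t: 21.88
ee_pos: [0.4685, -0.0251, 0.1586]
eef_rot: [-0.623, 0.783, 0.0, -0.0]
contact_force: [-0.7, -0.5, -1.6]
finger_gap: 0.0509
side out 46 [ 0.4681 -0.0325  0.0239]
side outer 54 [ 0.4659 -0.0249] 0.0019
side shaft 108 [ 0.4681 -0.0218] 0.0006
scene out 35 [ 0.4808 -0.032   0.0171]
scene out 19 [ 0.4575 -0.0133  0.0087]
scene outer 50 [ 0.4659 -0.0262] 0.0018
scene shaft 75 [ 0.4677 -0.0225] 0.0011
ee [ 0.4685 -0.0251  0.1586] [-0.7 -0.5 -1.6]
plane slope [-0.002 -0.003] top z-ee 0.0387 n 4545
   out 68 [0.481  0.0039 0.0056] rel ee [0.0123 0.0296]
   out 384 [ 0.4683 -0.0281  0.0274] rel ee [-0.0004 -0.0024]
   hole 189 [ 0.4698 -0.0255  0.0158] rel ee [0.0011 0.0002]
```

View pics/crop11.png

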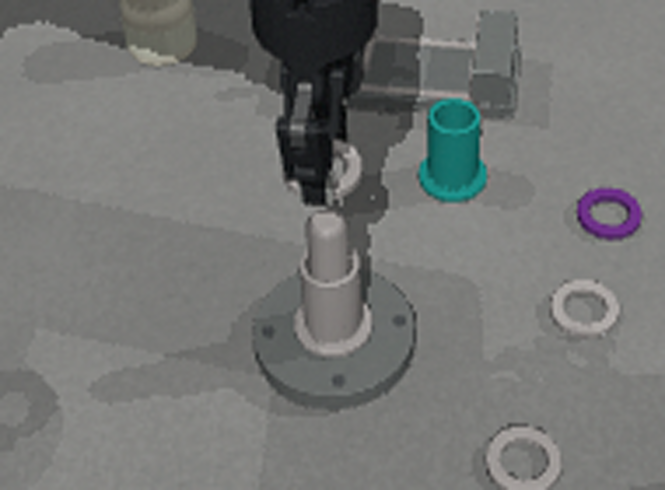

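View pics/w11.png

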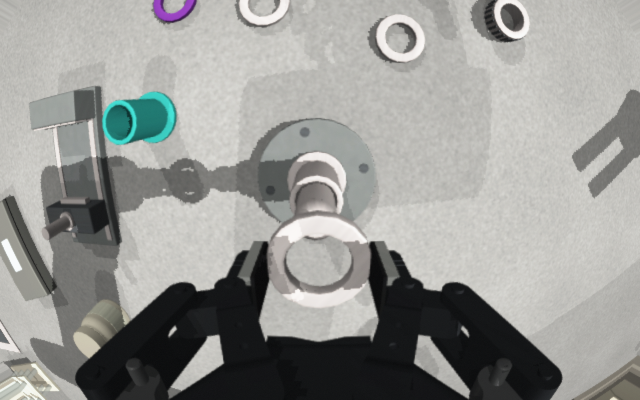

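```bash
python3 -m creep '4.5 -0.05 -0.05 0 0 0 0; 4.5 -0.05 -0.05 1.5 0 0 0; 4.5 -0.05 -0.05 3 0 0 0; 4.5 -0.05 -0.05 4 0 0 0; 4.5 -0.05 -0.05 4.8 0 0 0; 4.5 -0.05 -0.05 5.5 0 0 0; 4.5 -0.05 -0.05 6.2 0 0 0; 4.5 -0.05 -0.05 6.2 0 0 0'; python3 -c "
from h import *
save('wrist','w12.png')"
```

```text
t: 22.7
ee_pos: [0.469, -0.0247, 0.0962]
eef_rot: [-0.622, 0.783, 0.001, -0.001]
contact_force: [-0.9, 0.6, -1.8]
finger_gap: 0.0507
```

View pics/w12.png

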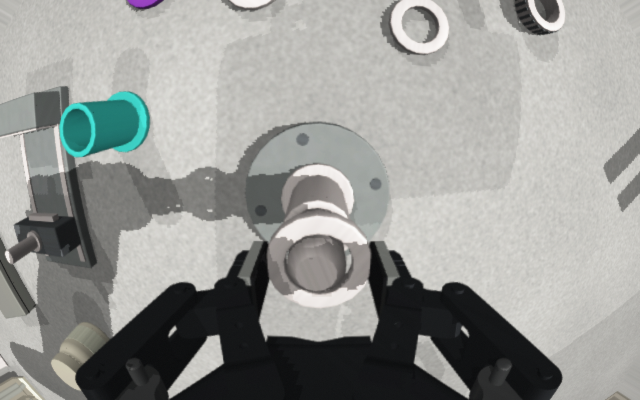

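```bash
python3 -m creep '4.5 0 0 1 0 0 0; 4.5 0 0 2 0 0 0; 4.5 0 0 2.6 0 0 0; 4.5 0 0 3 0 0 0; 4.5 0 0 3.1 0 0 0; 4.5 0 0 3.1 0 0 0; 5.5 0 0 3.1 0 0 0; 6.5 0 0 3.1 0 0 0; 7.5 0 0 3.1 0 0 0; 7.5 0 0 3.1 0 0 0; 7.5 0 0 2 0 0 0; 7.5 0 0 0 0 0 0; 7.5 0 0 -2 0 0 0; 7.5 0 0 -4 0 0 0; 7.5 0 0 -5 0 0 0; 7.5 0 0 -5 0 0 0'; python3 -c "
from h import *
for n in ['side','scene','wrist']:
  d=save(n,n+'13.png'); outl(d,.468,-.024,.04,.1005,.112,.104,n=='wrist')
d=load('side13.png'); d2=load('scene13.png')
for x,y,z in [(.6645,-.013,.009),(.5945,-.143,.009),(.606,-.2806,.024)]:
  outl(d,x,y,.06,z-.004,z+.006,z); outl(d2,x,y,.06,z-.004,z+.006,z)
delta(.5946,-.1432,-.028,-103)
im=cv2.imread('pics/side13.png')
cv2.imwrite('pics/crop13.png',cv2.resize(im[170:310,210:400],None,fx=3.5,fy=3.5,interpolation=cv2.INTER_CUBIC))"
```

```text
t: 24.08
ee_pos: [0.4704, -0.0248, 0.1492]
eef_rot: [-0.622, 0.783, -0.001, 0.001]
contact_force: [-0.1, -0.5, 0.7]
finger_gap: 0.0749
n 172 ctr [ 0.4691 -0.0279  0.1063] ext [0.0508 0.0451 0.0113]
   out 64 [ 0.4686 -0.0268  0.0225]
   hole 12 [ 0.4821 -0.0292  0.0065]
n 121 ctr [ 0.4707 -0.0264  0.1061] ext [0.0514 0.0542 0.0109]
   out 53 [ 0.471  -0.0269  0.0224]
n 1910 ctr [ 0.4697 -0.0247  0.1062] ext [0.0509 0.0534 0.0115]
   out 386 [ 0.4682 -0.0246  0.0215]
n 171 ctr [ 0.6518 -0.0048  0.0093] ext [0.0785 0.0679 0.0085]
   out 50 [ 0.6638 -0.0133  0.0262]
   hole 32 [ 0.6636 -0.0129  0.0173]
n 161 ctr [ 0.665  -0.0138  0.0099] ext [0.1101 0.1108 0.0098]
   out 49 [ 0.6649 -0.0134  0.0258]
   hole 30 [ 0.6643 -0.0135  0.0177]
n 212 ctr [ 0.595  -0.1431  0.009 ] ext [0.053  0.0533 0.0077]
   out 57 [ 0.5945 -0.1432  0.0258]
   hole 38 [ 0.5941 -0.1432  0.0173]
n 188 ctr [ 0.5965 -0.1412  0.0099] ext [0.105  0.1097 0.0098]
   out 49 [ 0.5949 -0.1434  0.0262]
   hole 32 [ 0.5946 -0.1437  0.0175]
n 283 ctr [ 0.6057 -0.2809  0.0235] ext [0.0537 0.0516 0.007 ]
   out 73 [ 0.6055 -0.2807  0.0255]
   hole 45 [ 0.6054 -0.2802  0.0176]
n 161 ctr [ 0.6072 -0.28    0.0249] ext [0.0533 0.0534 0.0097]
   out 53 [ 0.6066 -0.2814  0.0253]
   hole 34 [ 0.6067 -0.2807  0.0178]
shift cm [  8.72 -14.94  17.4 ] turn deg [ 0.08 -0.01 -0.02] | pos [ 0.4689 -0.0246  0.1462] gap 0.0751 F [-0.1 -0.2 -0. ] j6 1.67 t 24.2
```

View pics/crop13.png

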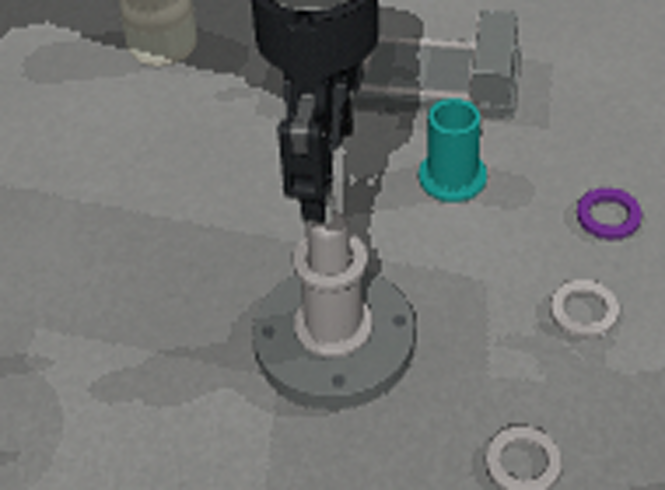

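```bash
python3 -m creep '7 0.5 -1 0 0 0 0; 7 1.5 -2.5 0 0 0 0; 7 2.6 -4.5 0 0 0 0; 7 3.8 -6.5 0.5 0 0 0; 7 5 -8.5 2 0 0 0; 7 6.2 -10.6 3.5 0 0 0; 7 7.3 -12.5 5.5 0 0 0; 7 8.2 -14 7.5 0 0 0; 7 8.7 -14.9 9.5 0 0 0; 7 8.7 -14.9 11.5 0 0 0; 7 8.7 -14.9 13.5 0 0 0; 7 8.7 -14.9 14.8 0 0 0; 7 8.7 -14.9 15 0 0 0; 7 8.7 -14.9 15 0 0 0'; python3 -c "
from h import *
d=save('wrist','w14.png');outl(d,.5945,-.143,.04,.005,.014,.009,True)
delta(.5946,-.1433,-.029,-103)"
```

```text
t: 25.4
ee_pos: [0.5946, -0.1431, -0.0037]
eef_rot: [-0.622, 0.783, 0.001, -0.001]
contact_force: [0.4, -0.0, 0.8]
finger_gap: 0.0702
n 3966 ctr [ 0.5947 -0.1429  0.0084] ext [0.0532 0.0535 0.0067]
   out 279 [ 0.595  -0.1429  0.0265]
   hole 169 [ 0.5955 -0.1431  0.0164]
shift cm [0.03 0.06 2.65] turn deg [-0.01 -0.   -0.02] | pos [ 0.5952 -0.1431 -0.0025] gap 0.0698 F [ 0.7 -1.   0.6] j6 1.5 t 25.4
```

View pics/w14.png

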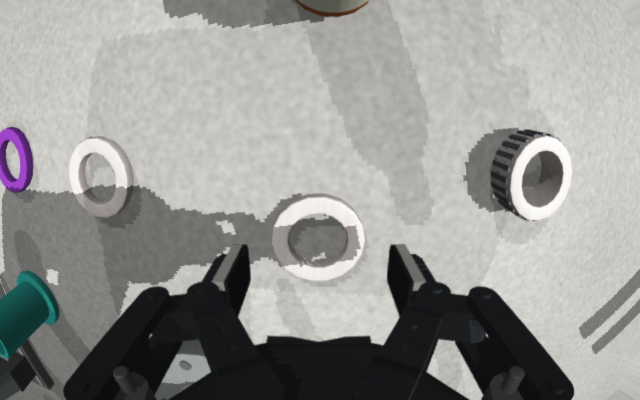

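```bash
python3 -m creep '7 0 0 0.8 0 0 0; 7 0 0 1.6 0 0 0; 7 0 0 2.1 0 0 0; 7 0 0 2.4 0 0 0; 7 0 0 2.4 0 0 0; 6 0 0 2.4 0 0 0; 5 0 0 2.4 0 0 0; 4.5 0 0 2.4 0 0 0; 4.5 0 0 2.4 0 0 0; 4.5 0 0 2.4 0 0 0; 4.5 0 0 2.4 0 0 0;4.5 0 0 2.4 0 0 0'
```

```text
t: 26.45
ee_pos: [0.5953, -0.143, -0.0255]
eef_rot: [-0.622, 0.783, -0.0, 0.0]
contact_force: [-4.2, 1.9, 9.7]
finger_gap: 0.0497
```

```bash
python3 -m creep '4.5 0 0 -0.5 0 0 0; 4.5 0 0 -1.5 0 0 0; 4.5 0 0 -3 0 0 0; 4.5 0 0 -3 0 0 0;4.5 0 0 -3 0 0 0'; python3 -c "
from h import *
save('wrist','w15.png');held('w15.png')"
```

```text
t: 26.87
ee_pos: [0.5956, -0.1432, 0.0043]
eef_rot: [-0.622, 0.783, -0.001, 0.001]
contact_force: [-0.7, 0.2, -1.2]
finger_gap: 0.0493
plane slope [ 0.002 -0.   ] top z-ee 0.0357 n 4262
   out 65 [ 0.5917 -0.1754  0.0055] rel ee [-0.0033 -0.0324]
   out 64 [ 0.6062 -0.1126  0.0055] rel ee [0.0112 0.0304]
   out 304 [ 0.596  -0.1436  0.0264] rel ee [ 0.001  -0.0006]
   hole 197 [ 0.5971 -0.1434  0.0157] rel ee [ 0.0021 -0.0004]
```

View pics/w15.png

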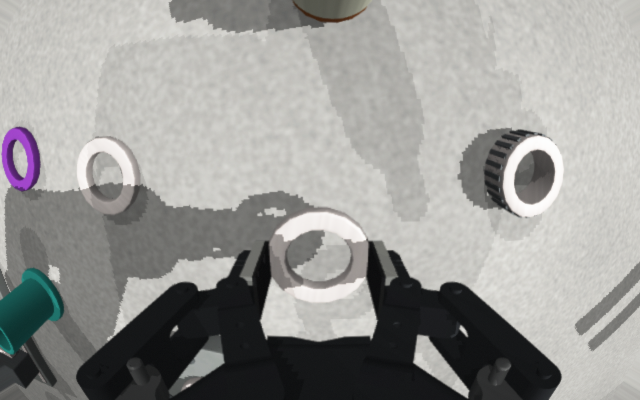

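```bash
python3 -m creep '4.5 0 0 -1 0 0 0; 4.5 0 0 -3 0 0 0; 4.5 0 0 -5.5 0 0 0; 4.5 0 0 -8 0 0 0; 4.5 0 0 -10.5 0 0 0; 4.5 0 0 -13 0 0 0; 4.5 0 0 -14.8 0 0 0; 4.5 0 0 -15.6 0 0 0; 4.5 0 0 -15.6 0 0 0'; python3 -c "
from h import *
delta(.469,-.0245,.16,-103)"
```

```text
t: 27.67
ee_pos: [0.5955, -0.1432, 0.161]
eef_rot: [-0.622, 0.783, -0.001, 0.001]
contact_force: [0.3, 0.4, -1.6]
finger_gap: 0.0493
shift cm [-8.71 15.    0.06] turn deg [-0.15 -0.01 -0.02] | pos [ 0.5955 -0.1432  0.161 ] gap 0.0493 F [ 0.3  0.4 -1.6] j6 1.5 t 27.7
```

```bash
python3 -m creep '4.5 -0.6 1 0 0 0 0; 4.5 -1.5 2.6 0 0 0 0; 4.5 -2.7 4.6 0 0 0 0; 4.5 -3.9 6.7 0 0 0 0; 4.5 -5 8.7 0 0 0 0; 4.5 -6.2 10.7 0 0 0 0; 4.5 -7.3 12.6 0 0 0 0; 4.5 -8.2 14.1 0 0 0 0; 4.5 -8.7 15 0 0 0 0; 4.5 -8.7 15 0 0 0 0; 4.5 -8.7 15 0 0 0 0'; python3 -c "
from h import *
save('wrist','w16.png')
delta(.469,-.0245,.16,-103)"
```

```text
t: 28.58
ee_pos: [0.4685, -0.0245, 0.1588]
eef_rot: [-0.623, 0.783, 0.0, -0.0]
contact_force: [-0.7, 0.5, -1.2]
finger_gap: 0.0493
shift cm [-0.03 -0.01 -0.11] turn deg [ 0.02 -0.01 -0.02] | pos [ 0.4688 -0.0248  0.1589] gap 0.0493 F [ 0.4  0.4 -1.2] j6 1.67 t 28.6
```

View pics/w16.png

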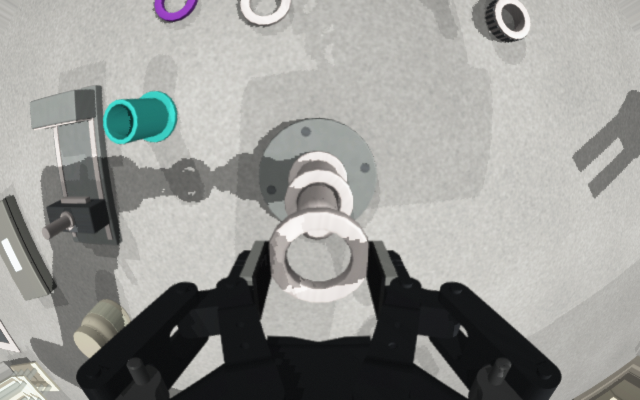

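```bash
python3 -m creep '4.5 0 0 1 0 0 0; 4.5 0 0 2.5 0 0 0; 4.5 0 0 3.5 0 0 0; 4.5 0 0 4.3 0 0 0; 4.5 0 0 5 0 0 0; 4.5 0 0 5.6 0 0 0; 4.5 0 0 5.6 0 0 0'; python3 -m creep '4.5 0 0 0.8 0 0 0; 4.5 0 0 1.5 0 0 0; 4.5 0 0 2 0 0 0; 4.5 0 0 2.3 0 0 0; 4.5 0 0 2.3 0 0 0'; python3 -c "
from h import *
d=save('wrist','w17.png');held('w17.png')"
```

```text
t: 29.22
ee_pos: [0.468, -0.0245, 0.1021]
eef_rot: [-0.622, 0.783, 0.001, -0.001]
contact_force: [-0.9, 0.2, -1.3]
finger_gap: 0.0494
t: 29.63
ee_pos: [0.4681, -0.0244, 0.0796]
eef_rot: [-0.622, 0.783, 0.0, -0.0]
contact_force: [0.6, -0.4, -0.4]
finger_gap: 0.0497
plane slope [-0.006  0.001] top z-ee 0.0344 n 3252
   out 66 [ 0.464  -0.0569  0.0057] rel ee [-0.0043 -0.0325]
   out 66 [0.4786 0.0065 0.0058] rel ee [0.0103 0.0309]
   out 528 [ 0.4726 -0.0243  0.0232] rel ee [0.0043 0.0001]
   hole 53 [ 0.4736 -0.0154  0.0067] rel ee [0.0053 0.009 ]
```

View pics/w17.png

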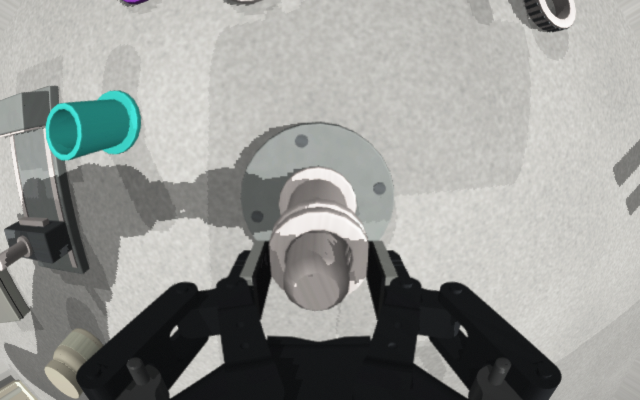

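Ring is on the shaft just above the first spacer. I release and withdraw.

```bash
python3 -m creep '4.5 0 0 0.15 0 0 0; 5.5 0 0 0.15 0 0 0; 6.5 0 0 0.15 0 0 0; 7.5 0 0 0 0 0 0; 7.5 0 0 0 0 0 0; 7.5 0 0 -1.5 0 0 0; 7.5 0 0 -3 0 0 0; 7.5 0 0 -5 0 0 0; 7.5 0 0 -6.8 0 0 0; 7.5 0 0 -7 0 0 0;7.5 0 0 -7 0 0 0'; python3 -c "
from h import *
for n in ['side','scene','wrist']:
  d=save(n,n+'18.png'); outl(d,.468,-.024,.04,.1095,.122,.113,n=='wrist')
d=load('side18.png'); d2=load('scene18.png')
for x,y,z in [(.6645,-.013,.009),(.606,-.2806,.024)]:
  outl(d,x,y,.06,z-.004,z+.006,z); outl(d2,x,y,.06,z-.004,z+.006,z)
delta(.665,-.0134,-.028,-103)
im=cv2.imread('pics/side18.png')
cv2.imwrite('pics/crop18.png',cv2.resize(im[170:310,210:400],None,fx=3.5,fy=3.5,interpolation=cv2.INTER_CUBIC))"
```

```text
t: 30.6
ee_pos: [0.4689, -0.0245, 0.151]
eef_rot: [-0.622, 0.783, -0.001, 0.001]
contact_force: [-0.7, 0.1, -0.2]
finger_gap: 0.0749
n 184 ctr [ 0.468  -0.0286  0.1157] ext [0.0525 0.0478 0.0123]
   out 62 [ 0.4683 -0.0273  0.0227]
n 115 ctr [ 0.4681 -0.026   0.1156] ext [0.0555 0.0528 0.0119]
   out 55 [ 0.4704 -0.0266  0.0219]
   hole 11 [ 0.4686 -0.039   0.0063]
n 2132 ctr [ 0.4681 -0.0242  0.1156] ext [0.0533 0.0533 0.0122]
   out 103 [ 0.4679 -0.0235  0.0138]
   out 337 [ 0.4677 -0.0243  0.0238]
n 171 ctr [ 0.6637 -0.0124  0.0089] ext [0.0524 0.0533 0.0075]
   out 51 [ 0.6637 -0.0133  0.0262]
   hole 32 [ 0.6639 -0.0132  0.0173]
n 175 ctr [ 0.6649 -0.0096  0.0099] ext [0.1118 0.1018 0.0097]
   out 47 [ 0.665  -0.0134  0.0259]
   hole 32 [ 0.6635 -0.0134  0.0179]
n 277 ctr [ 0.6063 -0.2797  0.0248] ext [0.053  0.0514 0.0095]
   out 69 [ 0.6055 -0.2803  0.0253]
   hole 45 [ 0.6051 -0.2808  0.0173]
n 166 ctr [ 0.6069 -0.2803  0.0249] ext [0.0515 0.0527 0.0097]
   out 55 [ 0.6065 -0.2812  0.0252]
   hole 35 [ 0.6063 -0.2814  0.0179]
shift cm [ -5.51 -18.97  17.7 ] turn deg [ 0.09 -0.01 -0.03] | pos [ 0.468  -0.0244  0.1493] gap 0.0752 F [0.3 0.6 0.3] j6 1.67 t 30.8
```

View pics/crop18.png

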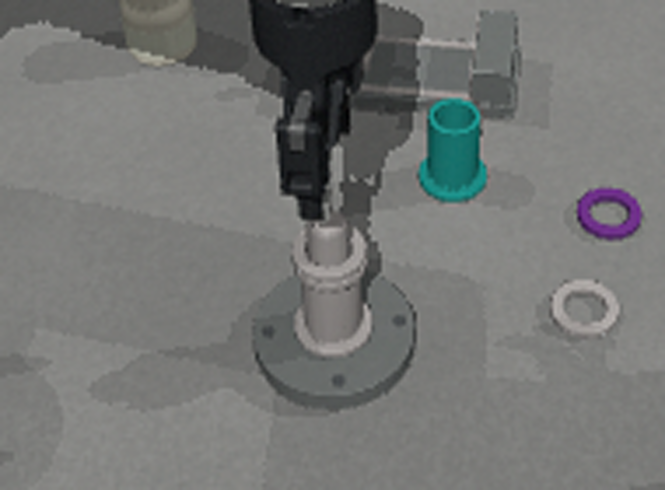

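```bash
python3 -m creep '7 -0.3 -1 0 0 0 0; 7 -0.8 -2.8 0 0 0 0; 7 -1.5 -5 0 0 0 0; 7 -2.2 -7.5 0.5 0 0 0; 7 -2.9 -10 2 0 0 0; 7 -3.6 -12.5 3.5 0 0 0; 7 -4.4 -15 5 0 0 0; 7 -5 -17 7 0 0 0; 7 -5.4 -18.4 9 0 0 0; 7 -5.5 -18.9 11 0 0 0; 7 -5.5 -18.9 13 0 0 0; 7 -5.5 -18.9 15 0 0 0; 7 -5.5 -18.9 15.3 0 0 0; 7 -5.5 -18.9 15.3 0 0 0; 7 -5.5 -18.9 15.3 0 0 0'; python3 -c "
from h import *
d=save('wrist','w19.png');outl(d,.6645,-.0134,.04,.005,.014,.009,True)
delta(.665,-.0134,-.0285,-103)"
```

```text
t: 32.0
ee_pos: [0.6652, -0.0135, -0.0022]
eef_rot: [-0.622, 0.783, -0.0, 0.0]
contact_force: [-0.1, -0.6, 0.4]
finger_gap: 0.07
n 3888 ctr [ 0.6643 -0.0127  0.0085] ext [0.0536 0.0537 0.007 ]
   out 269 [ 0.6647 -0.0128  0.0265]
   hole 170 [ 0.6652 -0.0131  0.0164]
shift cm [0.   0.06 2.7 ] turn deg [-0.08  0.01 -0.02] | pos [ 0.6655 -0.0135 -0.0015] gap 0.0701 F [-0.1 -0.3 -0.3] j6 1.72 t 32.0
```

View pics/w19.png

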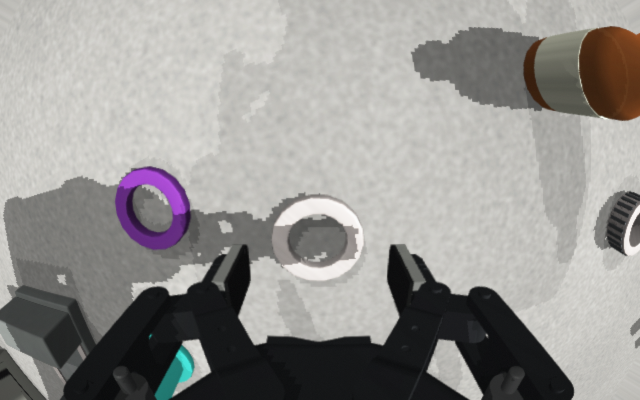

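```bash
python3 -m creep '7 0 0 0.8 0 0 0; 7 0 0 1.6 0 0 0; 7 0 0 2.2 0 0 0; 7 0 0 2.65 0 0 0; 7 0 0 2.65 0 0 0; 6 0 0 2.65 0 0 0; 5 0 0 2.65 0 0 0; 4.5 0 0 2.65 0 0 0; 4.5 0 0 2.65 0 0 0; 4.5 0 0 2.65 0 0 0; 4.5 0 0 2.65 0 0 0;4.5 0 0 2.65 0 0 0'; python3 -m creep '4.5 0 0 -0.5 0 0 0; 4.5 0 0 -1.5 0 0 0; 4.5 0 0 -3 0 0 0; 4.5 0 0 -5.5 0 0 0; 4.5 0 0 -8 0 0 0; 4.5 0 0 -10.5 0 0 0; 4.5 0 0 -13 0 0 0; 4.5 0 0 -15.5 0 0 0; 4.5 0 0 -17.5 0 0 0; 4.5 0 0 -18.6 0 0 0; 4.5 0 0 -18.6 0 0 0;4.5 0 0 -18.6 0 0 0';python3 -c "
from h import *
save('wrist','w20.png');held('w20.png')
delta(.469,-.0245,.16,-103)"
```

```text
t: 33.05
ee_pos: [0.6655, -0.0135, -0.0283]
eef_rot: [-0.622, 0.783, -0.0, 0.0]
contact_force: [-1.5, 0.9, 6.1]
finger_gap: 0.0503
t: 34.05
ee_pos: [0.6649, -0.0134, 0.1569]
eef_rot: [-0.622, 0.783, -0.0, 0.0]
contact_force: [-0.1, -0.3, -1.8]
finger_gap: 0.0503
plane slope [-0.    -0.001] top z-ee 0.0388 n 4454
   out 62 [ 0.6627 -0.046   0.0053] rel ee [-0.0018 -0.0326]
   out 62 [0.677  0.0162 0.0053] rel ee [0.0125 0.0296]
   out 306 [ 0.6651 -0.0138  0.0266] rel ee [ 0.0006 -0.0004]
   hole 194 [ 0.6662 -0.0135  0.0158] rel ee [ 0.0017 -0.0001]
shift cm [ 5.49 18.8  -0.4 ] turn deg [ 0.09 -0.01 -0.02] | pos [ 0.6645 -0.0134  0.1557] gap 0.0499 F [ 0.6 -0.5 -0.8] j6 1.72 t 34.1
```

View pics/w20.png

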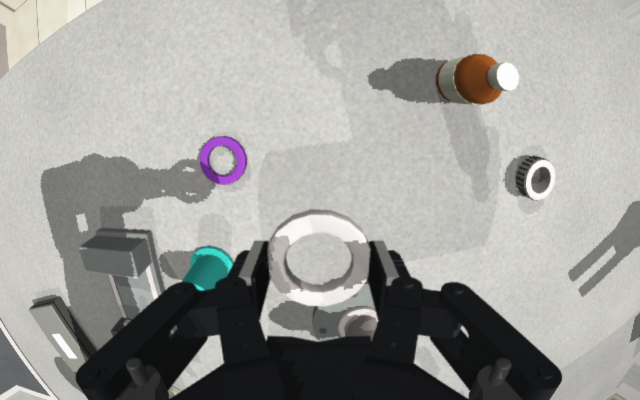

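```bash
python3 -m creep '4.5 0.3 1 -0.4 0 0 0; 4.5 0.8 2.8 -0.4 0 0 0; 4.5 1.5 5 -0.4 0 0 0; 4.5 2.2 7.5 -0.4 0 0 0; 4.5 2.9 10 -0.4 0 0 0; 4.5 3.6 12.5 -0.4 0 0 0; 4.5 4.4 15 -0.4 0 0 0; 4.5 5 17 -0.4 0 0 0; 4.5 5.4 18.3 -0.4 0 0 0; 4.5 5.5 18.85 -0.4 0 0 0; 4.5 5.5 18.85 -0.4 0 0 0; 4.5 5.5 18.85 -0.4 0 0 0'; python3 -c "
from h import *
save('wrist','w21.png');held('w21.png')
delta(.4685,-.0245,.16,-103)"
```

```text
t: 35.1
ee_pos: [0.4693, -0.0245, 0.1604]
eef_rot: [-0.622, 0.783, 0.0, -0.0]
contact_force: [0.9, 0.2, -1.3]
finger_gap: 0.0503
plane slope [-0.001  0.001] top z-ee 0.0376 n 4442
   out 65 [ 0.4667 -0.0573  0.0055] rel ee [-0.0028 -0.0328]
   out 65 [0.4812 0.0057 0.0056] rel ee [0.0117 0.0302]
   out 307 [ 0.4696 -0.0249  0.0266] rel ee [ 0.0001 -0.0004]
   hole 223 [ 0.4704 -0.0248  0.016 ] rel ee [ 0.0009 -0.0003]
shift cm [0.02 0.1  0.04] turn deg [ 0.02  0.   -0.02] | pos [ 0.4695 -0.0245  0.1604] gap 0.0504 F [ 0.   0.5 -0.7] j6 1.67 t 35.1
```

View pics/w21.png

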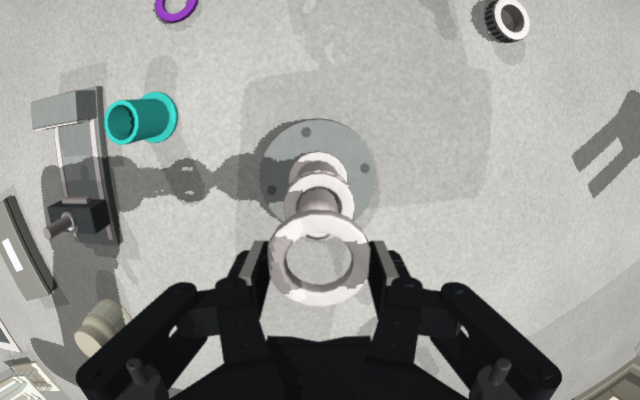

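```bash
python3 -m creep '4.5 0 0.1 1 0 0 0; 4.5 0 0.1 2.5 0 0 0; 4.5 0 0.1 3.5 0 0 0; 4.5 0 0.1 4.3 0 0 0; 4.5 0 0.1 5 0 0 0; 4.5 0 0.1 5.6 0 0 0; 4.5 0 0.1 5.6 0 0 0'; python3 -m creep '4.5 0 0 0.7 0 0 0; 4.5 0 0 1.3 0 0 0; 4.5 0 0 1.8 0 0 0; 4.5 0 0 1.9 0 0 0; 4.5 0 0 1.9 0 0 0'; python3 -c "
from h import *
d=save('wrist','w22.png')"
```

```text
t: 35.73
ee_pos: [0.4676, -0.0243, 0.1036]
eef_rot: [-0.622, 0.783, 0.001, -0.001]
contact_force: [-0.5, 0.2, -1.8]
finger_gap: 0.0502
t: 36.15
ee_pos: [0.4678, -0.0243, 0.0854]
eef_rot: [-0.622, 0.783, 0.0, -0.0]
contact_force: [-0.1, 0.3, -0.8]
finger_gap: 0.0505
```

View pics/w22.png

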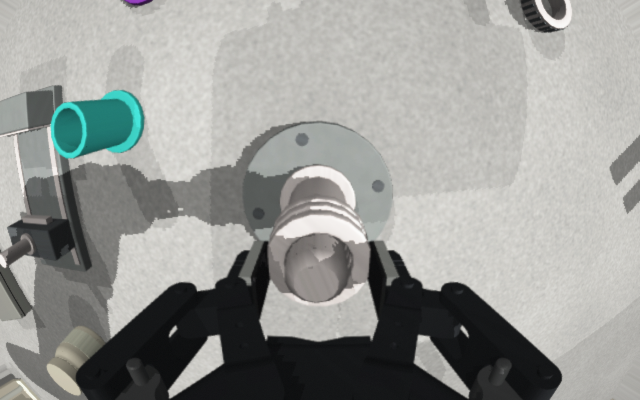

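```bash
python3 -m creep '4.5 0 0 0.15 0 0 0; 5.5 0 0 0.15 0 0 0; 6.5 0 0 0.15 0 0 0; 7.5 0 0 0 0 0 0; 7.5 0 0 0 0 0 0; 7.5 0 0 -1.5 0 0 0; 7.5 0 0 -3 0 0 0; 7.5 0 0 -5 0 0 0; 7.5 0 0 -6.8 0 0 0; 7.5 0 0 -7 0 0 0;7.5 0 0 -7 0 0 0'; python3 -c "
from h import *
for n in ['side','scene','wrist']:
  d=save(n,n+'23.png'); outl(d,.468,-.024,.04,.1185,.128,.122,n=='wrist')
d=load('side23.png'); d2=load('scene23.png')
for x,y,z in [(.606,-.2806,.024)]:
  outl(d,x,y,.06,z-.004,z+.006,z); outl(d2,x,y,.06,z-.004,z+.006,z)
delta(.6068,-.2809,-.02,-103)
im=cv2.imread('pics/side23.png')
cv2.imwrite('pics/crop23.png',cv2.resize(im[170:310,210:400],None,fx=3.5,fy=3.5,interpolation=cv2.INTER_CUBIC))"
```

```text
t: 37.12
ee_pos: [0.4684, -0.0244, 0.1566]
eef_rot: [-0.622, 0.783, -0.001, 0.001]
contact_force: [-0.5, 0.2, -1.3]
finger_gap: 0.0751
n 178 ctr [ 0.4676 -0.0263  0.1232] ext [0.0503 0.0505 0.009 ]
   out 73 [ 0.468  -0.0259  0.0223]
n 116 ctr [ 0.4692 -0.0239  0.1233] ext [0.0531 0.0545 0.0092]
   out 65 [ 0.4682 -0.025   0.0226]
n 2484 ctr [ 0.4672 -0.0244  0.1232] ext [0.0534 0.0533 0.0095]
   out 220 [ 0.4676 -0.0243  0.0264]
   hole 12 [ 0.4824 -0.0182  0.0015]
   hole 233 [ 0.4644 -0.0233  0.0176]
n 284 ctr [ 0.6062 -0.2803  0.0241] ext [0.0526 0.0527 0.008 ]
   out 70 [ 0.6057 -0.2806  0.0255]
   hole 45 [ 0.6053 -0.2805  0.0174]
n 157 ctr [ 0.607  -0.2815  0.0245] ext [0.0517 0.0525 0.0089]
   out 56 [ 0.6062 -0.281   0.0249]
   hole 36 [ 0.6064 -0.2806  0.018 ]
shift cm [ 21.86 -19.38  17.45] turn deg [ 0.08 -0.01 -0.03] | pos [ 0.4675 -0.0243  0.1548] gap 0.0751 F [ 0.   0.2 -0.9] j6 1.67 t 37.3
```

View pics/crop23.png

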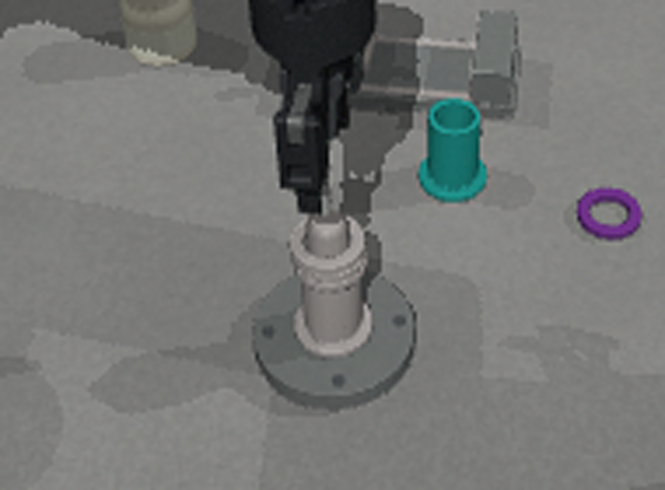

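```bash
python3 -m creep '7.5 0.8 -0.7 0 0 0 0; 7.5 2.5 -2.2 0 0 0 0; 7.5 4.5 -4 0 0 0 0; 7.5 6.7 -6 0 0 0 0; 7.5 8.9 -8 0 0 0 0; 7.5 11.1 -10 1 0 0 0; 7.5 13.3 -12 2 0 0 0; 7.5 15.5 -14 3.5 0 0 0; 7.5 17.7 -16 5 0 0 0; 7.5 19.7 -17.7 6.5 0 0 0; 7.5 21.2 -18.9 8 0 0 0; 7.5 21.8 -19.4 10 0 0 0; 7.5 21.8 -19.4 11.5 0 0 0; 7.5 21.8 -19.4 12 0 0 0; 7.5 21.8 -19.4 12 0 0 0; 7.5 21.8 -19.4 12 0 0 0'; python3 -c "
from h import *
d=save('wrist','w24.png');outl(d,.606,-.2806,.04,.019,.03,.024,True)
delta(.6068,-.2808,-.022,-103)"
```

```text
t: 38.6
ee_pos: [0.6079, -0.2806, 0.036]
eef_rot: [-0.622, 0.783, -0.0, 0.0]
contact_force: [0.4, 1.1, 0.6]
finger_gap: 0.075
n 3021 ctr [ 0.6055 -0.2804  0.0228] ext [0.0542 0.0537 0.0077]
   out 265 [ 0.6066 -0.2806  0.026 ]
   hole 151 [ 0.6068 -0.2806  0.0164]
shift cm [0.05 0.14 5.88] turn deg [-0.06 -0.02 -0.01] | pos [ 0.6082 -0.2806  0.0368] gap 0.0749 F [-0.5 -0.2  0.5] j6 1.31 t 38.6
```

View pics/w24.png

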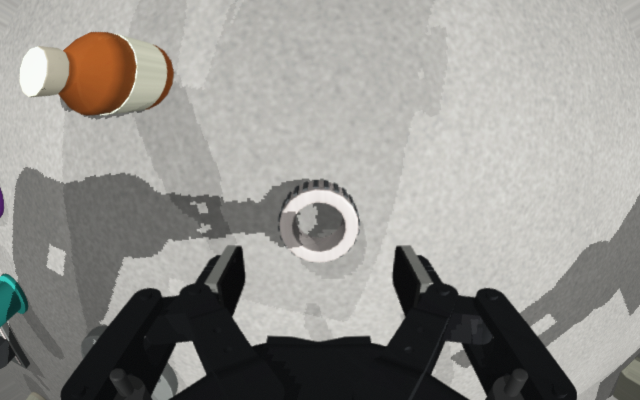

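Collar at (320,222), centred between the pads, with the bottle well clear. I descend and grip.

```bash
python3 -m creep '7.5 0 0.1 1 0 0 0; 7.5 0.05 0.1 2.5 0 0 0; 7.5 0.05 0.1 4 0 0 0; 7.5 0.05 0.1 5.2 0 0 0; 7.5 0.05 0.1 5.8 0 0 0; 7.5 0.05 0.1 5.8 0 0 0; 6 0.05 0.1 5.8 0 0 0; 5 0.05 0.1 5.8 0 0 0; 4.3 0.05 0.1 5.8 0 0 0; 4.3 0.05 0.1 5.8 0 0 0; 4.3 0.05 0.1 5.8 0 0 0; 4.3 0.05 0.1 5.8 0 0 0; 4.3 0.05 0.1 5.8 0 0 0'; python3 -m creep '4.3 0 0 -0.5 0 0 0; 4.3 0 0 -1.5 0 0 0; 4.3 0 0 -3 0 0 0; 4.3 0 0 -5.5 0 0 0; 4.3 0 0 -8 0 0 0; 4.3 0 0 -10.5 0 0 0; 4.3 0 0 -13 0 0 0; 4.3 0 0 -15.5 0 0 0; 4.3 0 0 -18 0 0 0; 4.3 0 0 -19.5 0 0 0; 4.3 0 0 -19.5 0 0 0;4.3 0 0 -19.5 0 0 0';python3 -c "
from h import *
save('wrist','w25.png');held('w25.png')
delta(.4682,-.0245,.175,-103)"
```

```text
t: 39.73
ee_pos: [0.6075, -0.281, -0.0209]
eef_rot: [-0.622, 0.783, -0.001, 0.0]
contact_force: [-0.0, 1.7, 6.8]
finger_gap: 0.0495
t: 40.73
ee_pos: [0.6068, -0.2807, 0.1739]
eef_rot: [-0.622, 0.783, -0.001, 0.0]
contact_force: [0.7, 0.5, -2.6]
finger_gap: 0.0496
plane slope [-0.001 -0.002] top z-ee 0.0468 n 4233
   out 67 [ 0.6088 -0.3126  0.0052] rel ee [ 0.0024 -0.0321]
   out 62 [ 0.6225 -0.2544  0.0049] rel ee [0.0161 0.0261]
   out 451 [ 0.6083 -0.2817  0.0266] rel ee [ 0.0019 -0.0012]
   hole 277 [ 0.6084 -0.2811  0.0142] rel ee [ 0.002  -0.0006]
shift cm [-21.83  19.23  -0.25] turn deg [ 0.04  0.01 -0.02] | pos [ 0.6064 -0.2805  0.1723] gap 0.0497 F [-0.9 -0.7 -2. ] j6 1.31 t 40.8
```

View pics/w25.png

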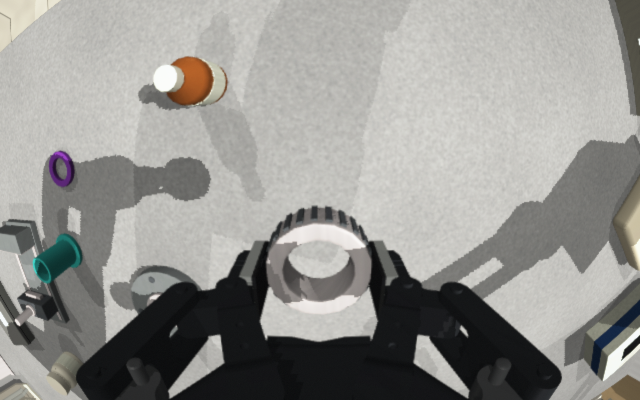

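```bash
python3 -m creep '4.3 -0.8 0.7 0 0 0 0; 4.3 -2.5 2.2 0 0 0 0; 4.3 -4.5 4 0 0 0 0; 4.3 -6.7 6 0 0 0 0; 4.3 -8.9 8 0 0 0 0; 4.3 -11.1 9.8 0 0 0 0; 4.3 -13.3 11.8 0 0 0 0; 4.3 -15.5 13.7 0 0 0 0; 4.3 -17.7 15.6 0 0 0 0; 4.3 -19.7 17.4 0 0 0 0; 4.3 -21.2 18.7 0 0 0 0; 4.3 -21.8 19.2 0 0 0 0; 4.3 -21.8 19.2 0 0 0 0; 4.3 -21.8 19.2 0 0 0 0'; python3 -c "
from h import *
save('wrist','w26.png');held('w26.png')
delta(.4684,-.0245,.16,-103)"
```

```text
t: 41.95
ee_pos: [0.4689, -0.0253, 0.1723]
eef_rot: [-0.623, 0.783, 0.0, -0.0]
contact_force: [-0.5, -0.2, -2.0]
finger_gap: 0.0498
plane slope [-0.002 -0.001] top z-ee 0.0453 n 4274
   out 64 [ 0.4708 -0.0565  0.0052] rel ee [ 0.0017 -0.0308]
   out 67 [0.4841 0.0014 0.0053] rel ee [0.015  0.0271]
   out 459 [ 0.4704 -0.0263  0.0266] rel ee [ 0.0013 -0.0006]
   hole 251 [ 0.4709 -0.0256  0.0142] rel ee [0.0018 0.0001]
shift cm [-0.1   0.09  1.24] turn deg [ 0.03 -0.01 -0.04] | pos [ 0.4691 -0.0257  0.1724] gap 0.0496 F [ 0.1 -0.2 -2. ] j6 1.67 t 42.0
```

View pics/w26.png

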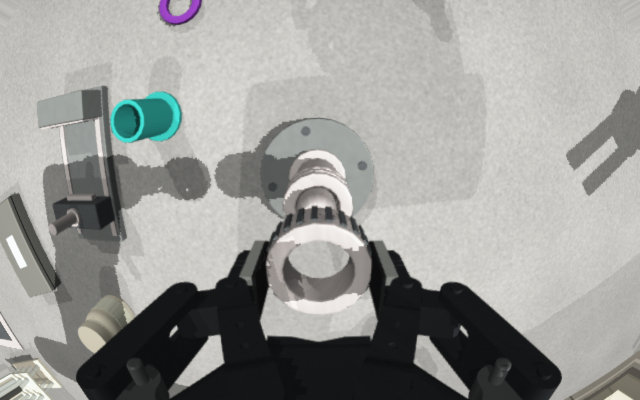

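```bash
python3 -m creep '4.3 -0.1 0.08 1 0 0 0; 4.3 -0.1 0.08 2.5 0 0 0; 4.3 -0.1 0.08 3.7 0 0 0; 4.3 -0.1 0.08 4.5 0 0 0; 4.3 -0.1 0.08 5 0 0 0; 4.3 -0.1 0.08 5.4 0 0 0; 4.3 -0.1 0.08 5.4 0 0 0'; python3 -m creep '4.3 0 0 0.4 0 0 0; 4.3 0 0 0.8 0 0 0; 4.3 0 0 1.2 0 0 0; 4.3 0 0 1.5 0 0 0; 4.3 0 0 1.5 0 0 0'; python3 -c "
from h import *
d=save('wrist','w27.png')"
```

```text
t: 42.58
ee_pos: [0.4681, -0.0241, 0.1181]
eef_rot: [-0.622, 0.783, 0.0, -0.0]
contact_force: [0.2, 0.2, -2.0]
finger_gap: 0.0501
t: 43.0
ee_pos: [0.468, -0.0238, 0.1032]
eef_rot: [-0.622, 0.783, 0.0, -0.0]
contact_force: [-0.4, -0.1, -1.5]
finger_gap: 0.0496
```

View pics/w27.png

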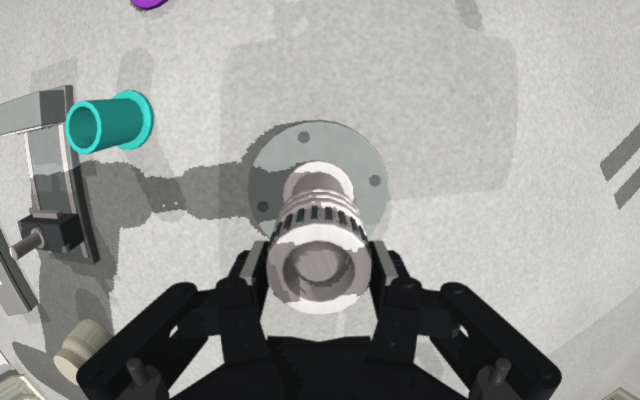

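The shaft shows inside the bore. Finish lowering and release.

```bash
python3 -m creep '4.3 0 0 0.2 0 0 0; 4.3 0 0 0.3 0 0 0; 4.3 0 0 0.3 0 0 0'; python3 -m creep '5 0 0 0 0 0 0; 6 0 0 0 0 0 0; 7.5 0 0 0 0 0 0; 7.5 0 0 0 0 0 0; 7.5 0 0 0 0 0 0; 7.5 0 0 -1.5 0 0 0; 7.5 0 0 -3 0 0 0; 7.5 0 0 -5 0 0 0; 7.5 0 0 -6.8 0 0 0; 7.5 0 0 -7 0 0 0;7.5 0 0 -7 0 0 0'; python3 -c "
from h import *
for n in ['side','scene','wrist']:
  d=save(n,n+'28.png'); outl(d,.468,-.024,.04,.140,.155,.146,n=='wrist')
  P=cloud(d,n=='wrist'); 
delta(.501,.289,.13,-103)
im=cv2.imread('pics/side28.png')
cv2.imwrite('pics/crop28.png',cv2.resize(im[170:310,210:400],None,fx=3.5,fy=3.5,interpolation=cv2.INTER_CUBIC))"
```

```text
t: 43.3
ee_pos: [0.4685, -0.0239, 0.1011]
eef_rot: [-0.622, 0.783, -0.0, 0.0]
contact_force: [0.1, 0.9, -0.2]
finger_gap: 0.0501
t: 44.22
ee_pos: [0.4686, -0.024, 0.1714]
eef_rot: [-0.622, 0.783, -0.001, 0.001]
contact_force: [-0.1, 0.3, -0.5]
finger_gap: 0.0751
n 232 ctr [ 0.4673 -0.0244  0.1451] ext [0.0518 0.052  0.0101]
   out 55 [ 0.4678 -0.0277  0.0255]
   hole 45 [ 0.4675 -0.0255  0.0144]
n 173 ctr [ 0.4677 -0.0242  0.146 ] ext [0.0541 0.0533 0.0119]
   out 47 [ 0.4691 -0.025   0.026 ]
   hole 35 [ 0.4677 -0.0243  0.0148]
n 3538 ctr [ 0.4667 -0.0238  0.1445] ext [0.0541 0.0542 0.0089]
   out 103 [ 0.4696 -0.0238  0.0105]
   out 253 [ 0.4679 -0.0241  0.026 ]
   hole 139 [ 0.4681 -0.0241  0.0162]
shift cm [-31.23   3.81   3.97] turn deg [ 0.09 -0.01 -0.02] | pos [ 0.4678 -0.0238  0.1697] gap 0.0757 F [ 0.   0.3 -0.2] j6 1.67 t 44.4
```

View pics/crop28.png

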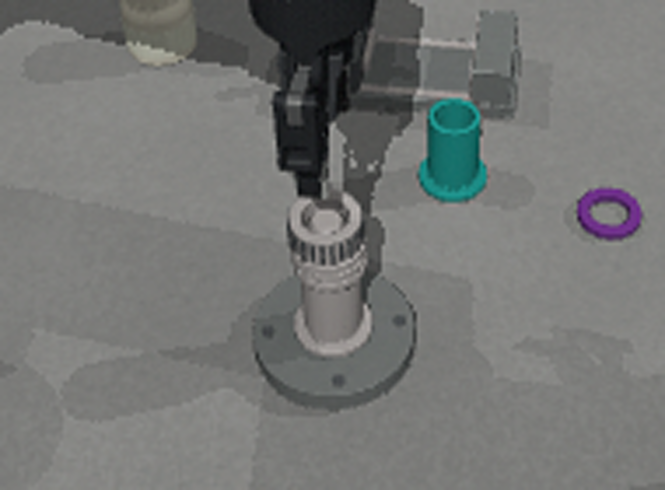

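View pics/wrist28.png

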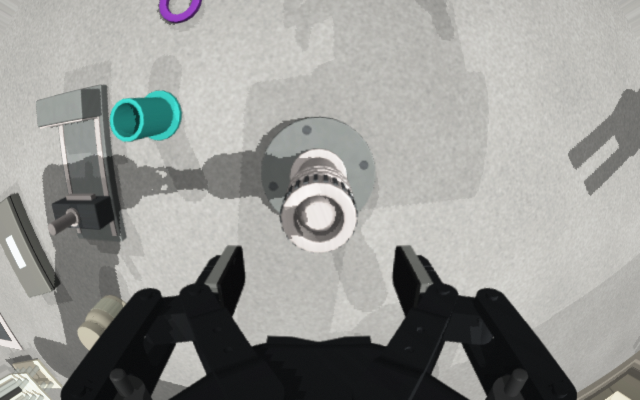

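```bash
python3 -m creep '7 -1 0.1 0 0 0 0; 7 -3 0.4 0 0 0 0; 7 -5 0.6 0 0 0 0; 7 -7.5 0.9 0 0 0 0; 7 -10 1.2 0 0 0 0; 7 -12.5 1.5 0 0 0 0; 7 -15 1.8 0.5 0 0 0; 7 -17.5 2.1 1 0 0 0; 7 -20 2.4 2 0 0 0; 7 -22.5 2.7 3 0 0 0; 7 -25 3 4 0 0 0; 7 -27.5 3.4 4 0 0 0; 7 -29.5 3.6 4 0 0 0; 7 -30.7 3.8 4 0 0 0; 7 -31.2 3.8 4 0 0 0; 7 -31.2 3.8 4 0 0 0; 7 -31.2 3.8 4 0 0 0'; python3 -c "
from h import *
d=save('wrist','w29.png');P=cloud(d,True);m=(np.hypot(P[...,0]-.501,P[...,1]-.29)<.03)&(P[...,2]>.094)&(P[...,2]<.104); print('post',m.sum(),P[m].mean(0))
delta(*P[m].mean(0)[:2],.04,-103)"
```

```text
t: 45.78
ee_pos: [0.5014, 0.2881, 0.1306]
eef_rot: [-0.622, 0.783, -0.0, -0.0]
contact_force: [-0.6, -0.6, -0.5]
finger_gap: 0.0702
post 380 [0.50000439 0.29040918 0.09810093]
shift cm [-0.22  0.2   9.07] turn deg [ 0.01 -0.01 -0.06] | pos [0.5015 0.2879 0.1307] gap 0.0701 F [ 0.4 -1.  -0.3] j6 2.26 t 45.8
```

View pics/w29.png

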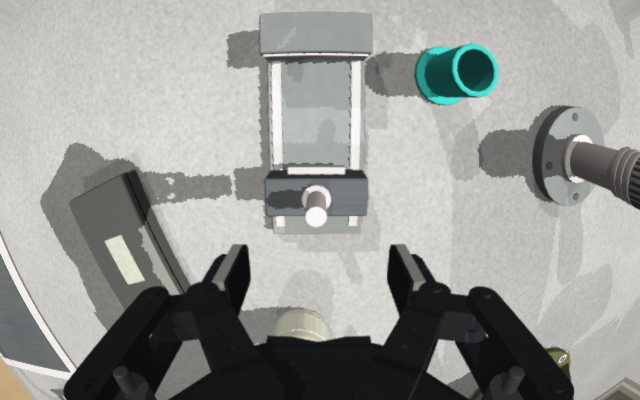

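```bash
python3 -m creep '6 -0.2 0.1 1 0 0 0; 6 -0.2 0.1 3 0 0 0; 6 -0.2 0.1 5 0 0 0; 6 -0.2 0.1 7 0 0 0; 6 -0.2 0.1 8.5 0 0 0; 6 -0.2 0.1 9 0 0 0; 5 -0.2 0.1 9 0 0 0; 3 -0.2 0.1 9 0 0 0; 1 -0.2 0.1 9 0 0 0; 1 -0.2 0.1 9 0 0 0; 1 -0.2 0.1 9 0 0 0; 1 -0.2 0.1 9 0 0 0; 1 -0.2 0.1 9 0 0 0'; python3 -m creep '1 0 -0.3 0 0 0 0; 1 0 -0.8 0 0 0 0; 1 0 -1.3 0 0 0 0; 1 0 -1.8 0 0 0 0; 1 0 -2.4 0 0 0 0; 1 0 -3 0 0 0 0; 1 0 -3.6 0 0 0 0; 1 0 -4.2 0 0 0 0; 1 0 -4.8 0 0 0 0; 1 0 -5.4 0 0 0 0; 1 0 -6 0 0 0 0; 1 0 -6.6 0 0 0 0; 1 0 -7.2 0 0 0 0; 1 0 -7.8 0 0 0 0; 1 0 -8.3 0 0 0 0; 1 0 -8.6 0 0 0 0; 1 0 -8.6 0 0 0 0; 1 0 -8.6 0 0 0 0'; python3 -c "
from h import *
save('wrist','w30.png')"
```

```text
t: 46.92
ee_pos: [0.5014, 0.2903, 0.0421]
eef_rot: [-0.622, 0.783, -0.001, 0.0]
contact_force: [-2.9, -6.1, 6.7]
finger_gap: 0.0143
t: 48.42
ee_pos: [0.5858, 0.271, 0.0421]
eef_rot: [-0.622, 0.783, -0.001, 0.001]
contact_force: [1.1, -5.8, 5.7]
finger_gap: 0.0138
```

View pics/w30.png

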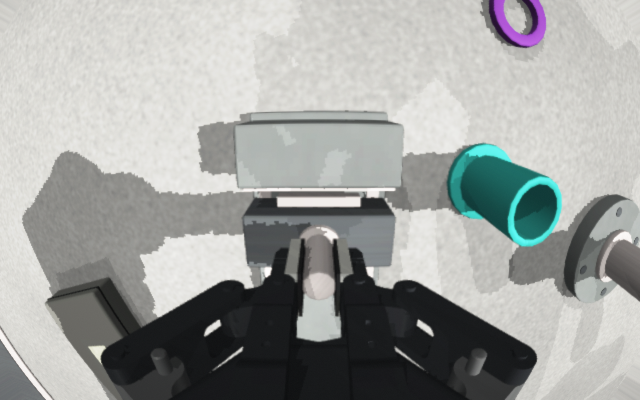

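Jaw nearly shut. I nudge it in small steps, watching the force.

```bash
python3 -m creep '1 0 -0.1 0 0 0 0; 1 0 -0.2 0 0 0 0; 1 0 -0.3 0 0 0 0; 1 0 -0.3 0 0 0 0'; python3 -m creep '1 0 -0.1 0 0 0 0; 1 0 -0.2 0 0 0 0; 1 0 -0.2 0 0 0 0'; python3 -m creep '1 0 -0.1 0 0 0 0; 1 0 -0.2 0 0 0 0; 1 0 -0.2 0 0 0 0'
```

```text
t: 48.8
ee_pos: [0.588, 0.2705, 0.0421]
eef_rot: [-0.622, 0.783, -0.0, 0.0]
contact_force: [-3.1, -5.3, 8.3]
finger_gap: 0.0142
t: 49.05
ee_pos: [0.59, 0.2701, 0.0421]
eef_rot: [-0.622, 0.783, -0.0, 0.0]
contact_force: [-2.6, -5.6, 7.9]
finger_gap: 0.0138
t: 49.3
ee_pos: [0.5916, 0.2697, 0.0421]
eef_rot: [-0.622, 0.783, -0.0, 0.0]
contact_force: [-5.4, -4.7, 10.2]
finger_gap: 0.0142
```

```bash
python3 -m creep '1 0 -0.05 0 0 0 0; 1 0 -0.1 0 0 0 0; 1 0 -0.1 0 0 0 0;1 0 -0.1 0 0 0 0'; python3 -c "
from h import *
for n in ['scene','side']:
  d=save(n,n+'31.png');
d=save('wrist','w31.png'); P=cloud(d,True)
for v in range(110,215,6): print(v,P[v,320].round(4))"
```

```text
t: 49.63
ee_pos: [0.5916, 0.2697, 0.042]
eef_rot: [-0.622, 0.783, 0.0, -0.001]
contact_force: [-13.7, -5.0, 12.3]
finger_gap: 0.0139
110 [0.6604 0.2525 0.0009]
116 [0.6564 0.2534 0.0014]
122 [0.6532 0.2542 0.0152]
128 [0.6497 0.2551 0.0184]
134 [0.6496 0.2553 0.0542]
140 [0.6467 0.2559 0.0559]
146 [0.6438 0.2566 0.0565]
152 [0.6407 0.2573 0.0563]
158 [0.6374 0.2581 0.0549]
164 [0.6343 0.2588 0.0549]
170 [0.6315 0.2594 0.0563]
176 [0.6283 0.2601 0.0562]
182 [0.6252 0.2609 0.0563]
188 [0.6216 0.2617 0.055 ]
194 [0.6188 0.2623 0.0565]
200 [0.6143 0.2633 0.0525]
206 [0.6058 0.2652 0.0375]
212 [0.6058 0.2652 0.0479]
```

The jaw is at its stop: it no longer advances and the force is rising. I release and back off upward.

```bash
python3 -m creep '1 0 0.1 0 0 0 0; 2 0 0.1 0 0 0 0; 3 0 0.1 0 0 0 0; 5 0 0.1 0 0 0 0; 5 0 0.1 0 0 0 0; 5 0 0.1 0 0 0 0; 5 0 0.1 -1.5 0 0 0; 5 0 0.1 -3.5 0 0 0; 5 0 0.1 -6 0 0 0; 5 0 0.1 -9 0 0 0; 5 0 0.1 -12 0 0 0; 5 0 1 -14 0 0 0; 5 0 3 -15 0 0 0;5 0 5 -15 0 0 0; 5 0 7 -15 0 0 0; 5 0 7 -15 0 0 0; 5 0 7 -15 0 0 0'; python3 -c "
from h import *
for n in ['scene','side','wrist']:
  d=save(n,n+'32.png');fi=n=='wrist';P=cloud(d,fi);X,Y,Z=P[...,0],P[...,1],P[...,2]
  outl(d,.468,-.024,.04,.140,.155,.146,fi)
  m=(np.hypot(X-.59,Y-.27)<.03)&(Z>.094)&(Z<.104); print(n,'post',m.sum(),P[m].mean(0).round(4))
  for nm,x,y,z0,z1 in [('bottle',.735,-.185,.03,.12),('jar',.326,.35,.07,.1)]:
    m=(np.hypot(X-x,Y-y)<.05)&(Z>z0)&(Z<z1)
    if m.sum()>5: q=P[m]; print(nm,((q.max(0)+q.min(0))/2).round(4))
im=cv2.imread('pics/side32.png')
cv2.imwrite('pics/crop32.png',cv2.resize(im[110:310,220:420],None,fx=3,fy=3,interpolation=cv2.INTER_CUBIC))"
```

```text
t: 51.2
ee_pos: [0.524, 0.2858, 0.1912]
eef_rot: [-0.623, 0.782, -0.0, 0.0]
contact_force: [-0.6, -0.0, 1.8]
finger_gap: 0.0498
n 168 ctr [ 0.4677 -0.0245  0.1456] ext [0.0541 0.0511 0.0111]
   out 45 [ 0.4689 -0.0251  0.026 ]
   hole 27 [ 0.4635 -0.0236  0.0133]
scene post 16 [0.5908 0.2681 0.0979]
bottle [ 0.7363 -0.1836  0.072 ]
jar [0.3212 0.3513 0.0808]
n 250 ctr [ 0.4673 -0.024   0.1447] ext [0.0518 0.0534 0.0094]
   out 56 [ 0.4672 -0.026   0.0263]
   hole 44 [ 0.4674 -0.0252  0.014 ]
side post 18 [0.5899 0.2674 0.0975]
bottle [ 0.7337 -0.1856  0.0714]
jar [0.321  0.3507 0.0796]
n 966 ctr [ 0.4687 -0.0225  0.144 ] ext [0.0533 0.0538 0.0081]
   out 118 [ 0.4694 -0.0195  0.0277]
   hole 74 [ 0.469  -0.0195  0.0131]
wrist post 250 [0.589  0.2699 0.0984]
jar [0.3396 0.346  0.0782]
```

View pics/crop32.png

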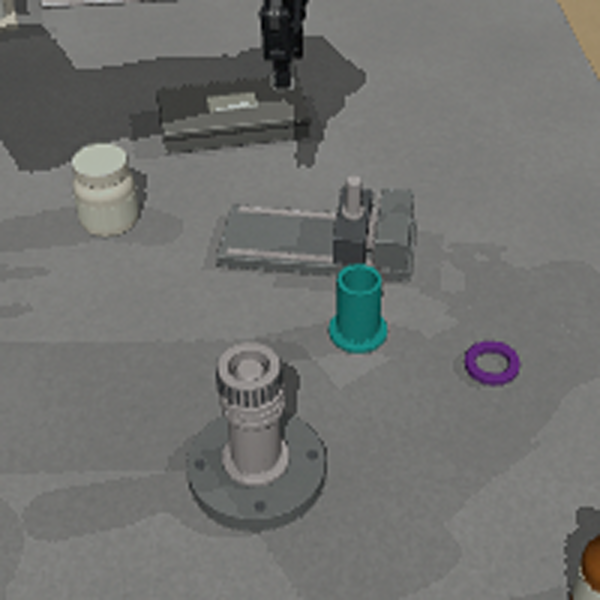

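View pics/wrist32.png

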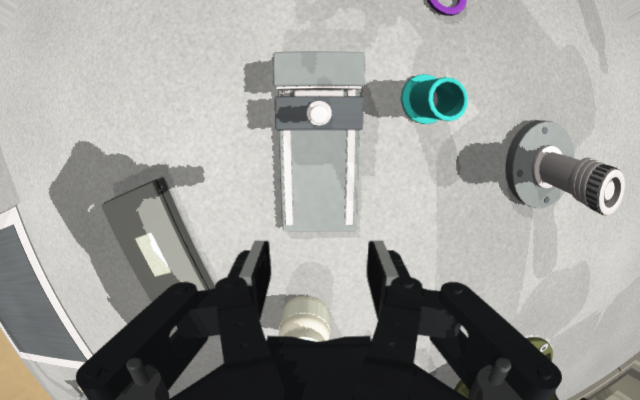

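View pics/scene32.png

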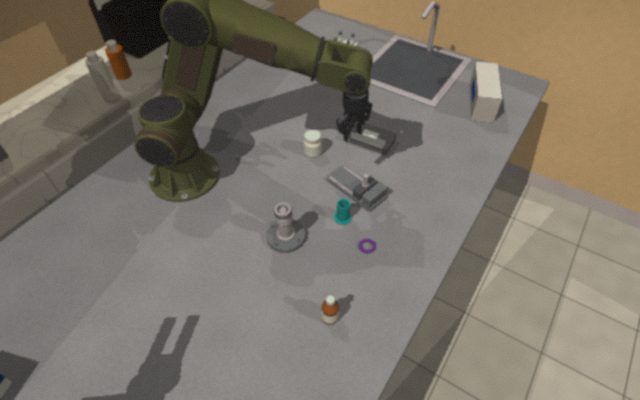

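View pics/side32.png

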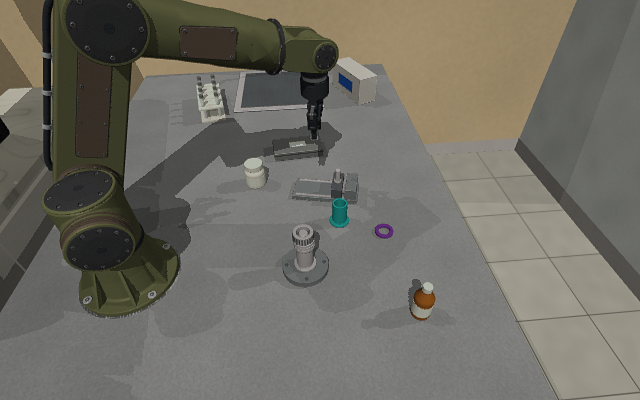

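No grey ring is left on the bench; the purple ring, turquoise sleeve and bystanders are where they started. I hand the job in.

```bash
python3 -c "
from h import *
print(ctrl.close_job())"
```

```text
the job is handed in; nothing more can be done
None
```

The pillar is back together and the job is handed in at about 51 s of the 208 s allowed; no verdict was reported.

**What I did:** I opened the vise jaw about 41 mm, lifted the sleeve out and seated it flange down on the base. The three grey spacers found went on next, then the knurled collar. Last, I slid the jaw back until it stopped and the force rose to about 14 N, then let go and moved the arm clear.

**Last checks:**
- **Stack:** the collar's top measured 144–146 mm above the bench against 146 mm expected, and its centre is within about 1–2 mm of the shaft axis. The wrist camera's oblique final view read about 4 mm off instead; from above, before I moved away, it had agreed with the others.
- **Jaw:** the handle post is within about 1 mm of where a fully shut jaw puts it, and the vise is empty.
- **Bench:** no grey ring is left. The bottle and jar read within about 5 mm of their starting positions. The slide box, purple ring and turquoise sleeve look unmoved by eye.

**What disagreed along the way:**
- **Tool height:** the fingertips are about 31 mm higher than the reported tool point. My first close on the jaw post therefore went above it without touching, and I used the measured offset after that.
- **Bench contact:** the pad tips pressed on the bench with up to about 14 N while I gripped the spacers.

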